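# Top up a tray of hexagonal jars from the gravity flow rack

## Task

The carrying tray of tall six-sided jars is one short. Lift the front jar out of the sloping roller lane that holds the same tall jars, so that those behind it roll down to the stop, and set it upright on the floor of the tray in the empty place between its three neighbours, with its flat sides closed up against theirs. Leave the short jars and the things around alone, and do not tip any jar over.

Things in the scene. Friction and masses are not known exactly. Their poses are not given: they have to be found in the camera images.
- tall_1: front tall jar of its lane, to be moved: six-sided amber glass, 64 mm across flats, 73.9 across corners, 0.35 kg, dark round screw cap 37 mm in diameter from z = 79 to 101 mm, shoulder at 75. Origin: centre of the underside; z up through the cap; x square to a flat, y at a corner, each again every 60 degrees. In the lane x points up the slope and the jar leans square to the rollers
- tall_2: second tall jar of that lane, like tall_1, resting against its back up to the shoulder; it rolls forward once tall_1 is lifted clear of it
- tall_3: third tall jar of that lane, like tall_1, behind tall_2
- lane_tall_front (a point): point on the roller plane of the tall jars' lane where the underside centre of a jar lies when it rests against the front stop, 32 mm up the slope from the stop
- lane_tall: plywood lane of free-turning rollers for the tall jars, 78 mm wide inside, 110 over all; side rails stand 24, front stop 20 mm above the rollers. Origin: on the base board's top, under the stop's inner face, mid-width; x level, from the stop to the high rear end; y left; z up. The roller plane is 55 mm above the origin at the stop and rises by 0.105 rad along x
- lane_short: the like lane beside it that holds the short jars, its centre line 116 mm from the other; either may be the left one. Same origin and axes. (Room, fixed: a green desk lamp hangs over the bench's front edge, its shade 0.2 m wide and from 0.52 to 0.73 m high, centred 0.285 m ahead of the robot; its boom runs to a post 0.5 m to the right. Keep the arm clear)
- tray: fixed wooden tray, inside 139 (x) by 196 mm (y), walls 9 mm thick, 45 high, a bar grip 78 mm high over each end. Origin: centre of the underside; floor 9 mm above it. pack_1 to 3 stand in a row along the -x wall, pack_4 in front of 1 and 2; the empty place is in the notch of pack_2 and pack_3 beside pack_4, near x = 24, y = 33 mm, with 8 mm to spare to the +x wall, 34 mm to the +y end
- pack_1: jar standing loose in the tray, like tall_1, at the -y end of the row along the tray's -x wall. Its x lies along the tray's y, less than 1 mm from the next jar. Origin: centre of its underside
- pack_2: jar standing loose in the tray, like tall_1, in the middle of the row along the tray's -x wall, a neighbour of the empty place. Its x lies along the tray's y, less than 1 mm from the next jar. Origin: centre of its underside
- pack_3: jar standing loose in the tray, like tall_1, at the +y end of the row along the tray's -x wall, a neighbour of the empty place. Its x lies along the tray's y, less than 1 mm from the next jar. Origin: centre of its underside
- pack_4: jar standing loose in the tray, like tall_1, in the second row, in the notch of pack_1 and pack_2, a neighbour of the empty place. Its x lies along the tray's y, less than 1 mm from the next jar. Origin: centre of its underside
- short_1: front short jar in its lane: like the tall jars but 71 mm high over the cap instead of 101 (shoulder at 45 mm). To be left alone. Origin: centre of its underside
- short_2: second short jar in its lane: like the tall jars but 71 mm high over the cap instead of 101 (shoulder at 45 mm). To be left alone. Origin: centre of its underside
- tall_block: upright wooden block, 37x55x98 mm, loose on the drawn board; a bystander to be left where it is. Origin: centre of its underside

How it is judged:
On the way:
1. the front tall jar is out of its lane and the next one has rolled down to the stop (distance between tall_1 and lane_tall_front above 0.08 m and distance between tall_2 and lane_tall_front below 0.01 m), for 0.2 s.
At the end, for the whole second after the job is handed in: The jar stands still and upright (3.4 deg) on the tray floor, centre within 67.5 mm of its three neighbours' (64 is touching), flats within 4.6 deg of theirs; the other four still stand on the floor; the next tall jar is within 10 mm of the lane's front place, the third within 69 mm of it (z of each of tall_1, pack_1, pack_2, pack_3, pack_4 in the frame of tray below 0.013 m and angle between each of tall_1, pack_1, pack_2, pack_3, pack_4's own z axis and vertical below 0.06 rad and horizontal distance between tall_1 and pack_2 below 0.0675 m and horizontal distance between tall_1 and pack_3 below 0.0675 m and horizontal distance between tall_1 and pack_4 below 0.0675 m and (angle between the x axis of tall_1 and the x axis of pack_2, either way round below 0.08 rad or angle between the x axis of tall_1 and the x axis of pack_2, either way round between 0.967 and 1.127 rad) and linear speed of each of tall_1, tall_2 below 0.02 m/s and distance between tall_2 and lane_tall_front below 0.01 m and distance between tall_3 and tall_2 below 0.069 m).
It fails at once if a jar is tipped over (more than 40 degrees) (angle between any of tall_1, tall_2, tall_3, short_1, short_2, pack_1, pack_2, pack_3, pack_4's own z axis and vertical above 0.7 rad).
It fails at once if a short jar is taken or shifted by more than 30 mm (distance of any of short_1, short_2 from where it was at the start of the episode above 0.03 m).
It fails at once if one of the tall jars behind the front one is lifted out of its lane (z of any of tall_2, tall_3 in the frame of lane_tall above 0.12 m).
It fails at once if the tall wooden block is shifted by more than 40 mm (distance of tall_block from where it was at the start of the episode above 0.04 m).
It also fails if it takes over 50 s, if anything falls off the work surface, if the arm or the gripper's body presses on something with over 40 N, if the wrist force passes 120 N, or if a joint passes its speed limit or range.

## Robot

A 7-joint arm with a two-finger parallel gripper is mounted at the origin on a cart in front of the work surface, level with it; the furniture and walls round the work are solid. World frame = base frame: x ahead of the robot, y to its left, z up, the work surface at z = 0. Lengths are in m, angles in rad, forces in N, time in s.
With the tool pointing down it reaches from about 0.4 to 0.9 m from the base axis. Payload 5.5 kg.
Tool frame: the origin (TCP) lies between the finger pads; the fingertips stand 14 mm ahead of it and the grasp point (between the pads) lies 5 mm behind it; z points along the fingers, y is the line along which they close (so a half turn about z gives the same grasp; the last joint's range is limited). The gripper opens to 85 mm and grips with 20 to 120 N. Pads are 22 mm wide; open, the fingers measure 114 mm over their backs; the gripper's body (76 mm by 85 mm) begins 54 mm behind the grasp point. The pads swing forward as they close: fully open they stand 13 mm farther back than shut.
Start: joints at [-0.912, 0.501, -0.427, 1.55, 0.221, 1.138, -0.21], TCP at [0.251, 0.6, 0.245] pointing down, gripper open.
Joint ranges: [-2.88, 2.88], [-0.31, 2.03], [-1.54, 1.56], [0.2, 2.42], [-1.41, 4.55], [0.19, 2.02], [-2.57, 2.57]. Speed limits (rad/s): [2.57, 2.57, 3.14, 3.14, 3.14, 3.14, 3.14].

## Interface

Orientations are given as a rotation vector (axis times angle).
In Python, from workcell import manip, snapshot, camera_info gives the robot as it stands.
- The arm moves only by the tool arm_command, never from a script. Its arguments are lists of equal length, an entry for each row: "xyz": the shift along the world's x, y, z in units of 0.03 m (1.0 is 0.03 m), a list of three; "delta_rot": the turn, a rotation vector about the world's x, y, z in units of 4 degrees (1.0 is 4 degrees), a list of three. A call has 1 to 12 rows; each row shifts and turns the commanded pose from where the row before left it; what a row does not reach is not made up. A row lasts 1/10 s, in which the tool goes at most 50 mm and 8.59 degrees, less where a joint would pass 70% of its speed; a pose out of reach is approached as far as the arm can. A call with a number of a shift or a turn outside -1 to 1 is refused whole. A call with a gripper value outside its range is refused whole. "claw" is the closure in counts, from 0 (fully open) to 255 (shut), set as the call begins (left out, the last holds). The fingers move at their own pace and stop on an object; the grip force is fixed at half the most. Time passes only in rows, so rows that do not move let the fingers close. It gives the time, the measured TCP pose, the force, the opening and the grip force at its end, in the units of the state.
- manip.get_obs(): the state, without advancing time (a new reading comes with each control period).
- snapshot(name): name is "scene" or "side" or "wrist"; returns the picture (384x512x3 uint8, red, green, blue); there is no depth.
- camera_info(name): a dict with "fx", "fy", "cx", "cy" (pixels), "k1" (the pictures are not rectified: a ray, as slopes to the right and down, at radius r is drawn at 1 + k1 r^2 times it, then the intrinsics apply), "R" (3x3) and "t" (3): a world point X has camera coordinates R X + t; the wrist camera has in their place "mount" (4x4, takes a point from camera to tool coordinates, whose origin is the TCP and whose axes are the flange's). Camera axes: x right, y down, z forward; pixel columns grow to the right and rows downward; lengths in m; the calibration is good to about 2 mm. A picture is of the moment at which its call begins: read the wrist's pose just before it. camera_info takes no time and is no camera call.
- manip.job_done(): hands the job in; it is judged then, once.
The state is a dict: "t": time; "joints": joint angles; "joint_velocities": joint speeds; "tau": joint torques, N m; "tool_pos": TCP position; "tool_rot": TCP orientation; "contact_force": force on the tool from outside, world axes, zero at the start; "moment": the same for the moment, N m; "grip_width": opening from 0.0 (shut) to 1.0 (fully open); "grip_force": force on a finger pad.
Only numpy, scipy, OpenCV 4.12 (cv2) and the standard library are available. Lean on these libraries where they do the work, as an engineer would, in place of code of your own. Each camera call takes 0.05 s, during which the arm holds its last target. There are 200 camera calls.

## Working session

There is one attempt and no reset: what is moved stays moved. The work goes in short steps, Python scripts to look and compute and a tool call to move; the robot and the scene stay as the last step left them, time stands still between calls to the robot, and variables do not carry over. Pictures are saved under pics/ and viewed, at most 10 in all, crops included, and the job is handed in when it is done.

Besides the shell and the picture viewer there is one more tool, called after ">>>" as name(argument=value, ...) on one line, values as JSON. arm_command: Moves the arm, as the interface text tells. Shifts and turns lie within -1 to 1; 1 stands for 0.03 m of shift or 4 degrees of turn. Its arguments: {"type":"object","properties":{"xyz":{"type":"array","items":{"type":"array","items":{"type":"number","minimum":-1,"maximum":1}}},"delta_rot":{"type":"array","items":{"type":"array","items":{"type":"number","minimum":-1,"maximum":1}}},"claw":{"type":"number"}},"required":["xyz","delta_rot"]}

```bash
mkdir -p pics; ls; python3 - <<'E'
from workcell import manip, snapshot, camera_info
import cv2,numpy as np
for n in ("scene","side","wrist"):
    c=camera_info(n); print(n,{k:np.round(v,4).tolist() for k,v in c.items()})
    o=manip.get_obs()
    im=snapshot(n); cv2.imwrite(f"pics/{n}0.png",im[:,:,::-1])
print(o['t'],o['tool_pos'],o['tool_rot'],o['grip_width'])
E
```

```text
pics
scene {'fx': 360.7726, 'fy': 360.7726, 'cx': 256.6131, 'cy': 187.728, 'k1': -0.0321, 'R': [[0.8336, -0.5524, -0.0012], [-0.3422, -0.5147, -0.7861], [0.4336, 0.6557, -0.6181]], 't': [-0.332, 0.3376, 0.5685]}
side {'fx': 369.7994, 'fy': 369.7994, 'cx': 258.7905, 'cy': 191.5998, 'k1': -0.1213, 'R': [[0.0545, 0.9985, 0.0029], [0.6229, -0.0317, -0.7817], [-0.7804, 0.0444, -0.6237]], 't': [-0.2315, -0.2546, 1.2984]}
wrist {'fx': 268.8341, 'fy': 268.8341, 'cx': 253.5464, 'cy': 191.0938, 'k1': 0.015, 'mount': [[-0.0008, -0.9659, -0.2588, 0.0662], [1.0, -0.0005, -0.0013, 0.0001], [0.0012, -0.2588, 0.9659, -0.1283], [0.0, 0.0, 0.0, 1.0]]}
0.1 [0.25042029 0.59916338 0.24433953] [-6.17546705e-01 -3.07988290e+00  2.73807273e-03] 0.9962014626153937
```

View pics/scene0.png

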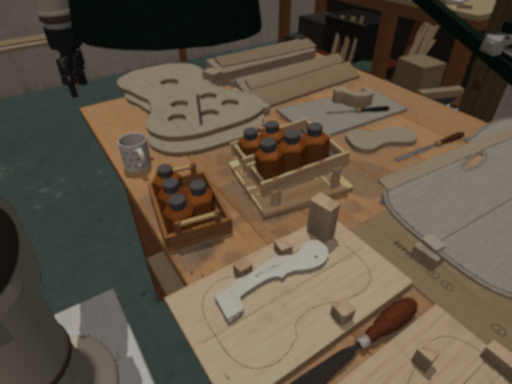

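View pics/side0.png

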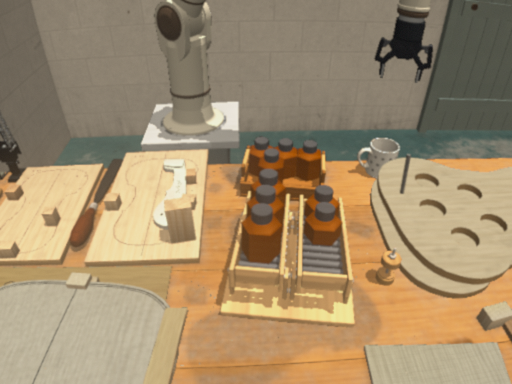

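Scene: tray with 4 jars around (185,200); lanes behind it at (290,165), tall jars' caps at (267,145), (291,138), (315,130). Side: tall lane on the left (caps x≈265), short lane on the right. I'll enlarge.

```bash
python3 - <<'E'
import cv2,numpy as np
a=cv2.imread("pics/scene0.png")[110:250,140:360]; b=cv2.imread("pics/side0.png")[130:325,215:365]
cv2.imwrite("pics/a.png",cv2.convertScaleAbs(cv2.resize(a,None,fx=3.6,fy=3.6,interpolation=cv2.INTER_CUBIC),alpha=1.6))
cv2.imwrite("pics/b.png",cv2.convertScaleAbs(cv2.resize(b,None,fx=3,fy=3,interpolation=cv2.INTER_CUBIC),alpha=1.3))
E
```

```text
(no output)
```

View pics/a.png

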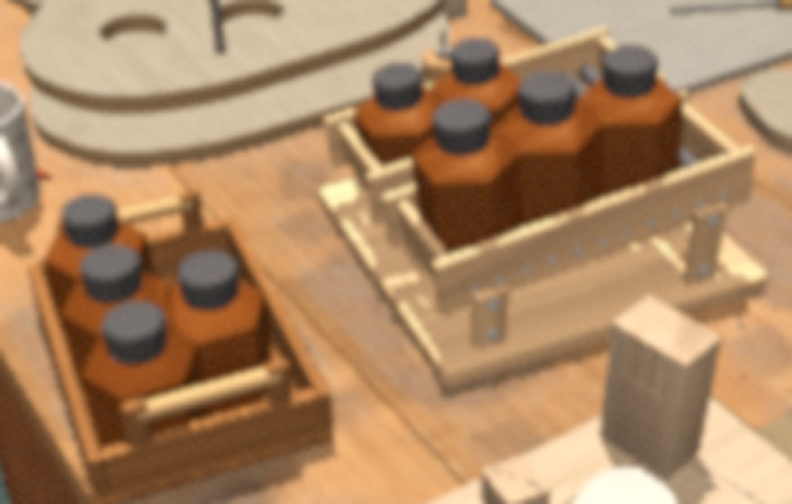

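View pics/b.png

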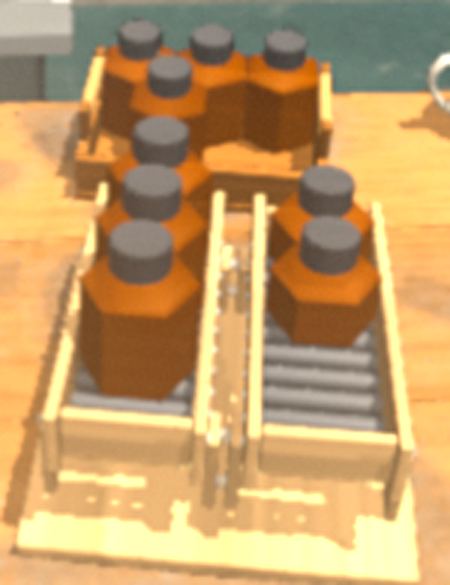

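The crops show the packs' cap tops at a(134,317), (110,257), (90,207), (208,263) and b(140,30), (212,37), (286,42), (170,68). Tall_1..3 are at a(462,112), (548,85), (630,57) and b(161,128), (153,180), (142,235). The empty place is on the +y side beyond pack_4. I'll triangulate.

```bash
cat > h.py <<'E'
import numpy as np,cv2
from scipy.spatial.transform import Rotation as Ro
from workcell import manip, snapshot, camera_info
def ray(name,px,obs=None):
    c=camera_info(name); K=np.array([[c['fx'],0,c['cx']],[0,c['fy'],c['cy']],[0,0,1.]])
    u=cv2.undistortPoints(np.array([[px]],float),K,np.array([c['k1'],0,0,0.]))[0,0]
    d=np.array([u[0],u[1],1])
    if name=='wrist':
        M=np.array(c['mount']);R=Ro.from_rotvec(obs['tool_rot']).as_matrix()
        o=R@M[:3,3]+obs['tool_pos'];d=R@M[:3,:3]@d
    else:
        R=np.array(c['R']);o=-R.T@np.array(c['t']);d=R.T@d
    return o,d/np.linalg.norm(d)
def plane(r,z): o,d=r; return o+d*(z-o[2])/d[2]
def tri(rs):
    A=sum(np.eye(3)-np.outer(d,d) for o,d in rs);b=sum((np.eye(3)-np.outer(d,d))@o for o,d in rs)
    p=np.linalg.solve(A,b);return p,[np.linalg.norm((np.eye(3)-np.outer(d,d))@(p-o)) for o,d in rs]
def proj(name,X,obs=None):
    c=camera_info(name);X=np.asarray(X,float)
    if name=='wrist':
        M=np.array(c['mount']);R=Ro.from_rotvec(obs['tool_rot']).as_matrix()
        p=M[:3,:3].T@(R.T@(X-obs['tool_pos'])-M[:3,3])
    else: p=np.array(c['R'])@X+c['t']
    u=p[:2]/p[2];u=u*(1+c['k1']*(u@u));return np.array([c['cx'],c['cy']])+c['fx']*u
E
python3 - <<'E'
from h import *
np.set_printoptions(precision=4,suppress=True)
P=dict(p1=((134,317),(140,30)),p2=((110,257),(212,37)),p3=((90,207),(286,42)),p4=((208,263),(170,68)),t1=((462,112),(161,128)),t2=((548,85),(153,180)),t3=((630,57),(142,235)))
for k,(a,b) in P.items():
    a=np.array(a)/3.6+(140,110);b=np.array(b)/3+(215,130)
    p,e=tri([ray('scene',a),ray('side',b)]);print(k,p,np.round(e,4),Ro)if 0 else print(k,p,np.round(e,4))
E
```

```text
p1 [0.3361 0.2213 0.1088] [0.0007 0.0007]
p2 [0.3482 0.2847 0.1083] [0.0021 0.0021]
p3 [0.3594 0.3481 0.1074] [0.0011 0.0011]
p4 [0.398  0.2435 0.1088] [0.0018 0.0018]
t1 [0.5776 0.2199 0.1747] [0.0001 0.0001]
t2 [0.6408 0.2098 0.18  ] [0.0002 0.0002]
t3 [0.7022 0.1987 0.1881] [0.0006 0.0006]
```

>>> arm_command(xyz=[[0.5,-1,0.2],[0.5,-1,0.2],[0.5,-1,0.2],[0.5,-1,0.2],[0.5,-1,0.2],[0.5,-1,0.2],[0,0,0]], delta_rot=[[0,0,0.5],[0,0,0.5],[0,0,0.5],[0,0,0.5],[0,0,0.5],[0,0,0.5],[0,0,0]], claw=0)

```text
t: 0.85
tool_pos: [0.3443, 0.4152, 0.2817]
tool_rot: [0.302, 3.124, -0.003]
contact_force: [0.3, -0.5, 1.0]
grip_width: 0.999
grip_force: 0.0
```

```bash
python3 - <<'E'
from h import *
o=manip.get_obs();print(o['t'],o['tool_pos'],o['tool_rot'],np.round(o['joints'],3))
a=snapshot('scene');b=snapshot('side')
cv2.imwrite("pics/c.png",cv2.resize(np.hstack([a,b])[:,:,::-1],(800,300)))
E
```

```text
0.85 [0.34429996 0.41518417 0.28172654] [ 0.30236499  3.12446828 -0.00338905] [-0.558  0.264 -0.442  1.788  0.128  1.118  0.335]
```

View pics/c.png

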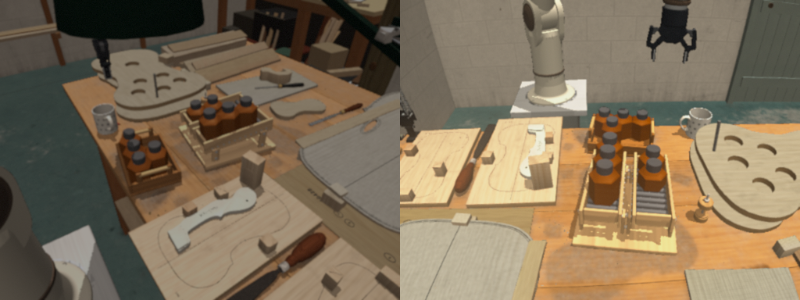

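The left panel (scene) shows the gripper still over the back of the bench, clear of everything. The right panel (side) shows the jars unchanged and the elbow out of view at the top. Before passing the lamp I'll fit the arm's rough kinematics from the joint readings, to predict where the elbow goes.

```bash
cat > kin.py <<'E'
import numpy as np, itertools
from scipy.optimize import least_squares
from scipy.spatial.transform import Rotation as Ro
D=[([-0.912,0.501,-0.427,1.55,0.221,1.138,-0.21],[.251,.6,.245],[-6.17546705e-01,-3.07988290e+00,2.73807273e-03]),
([-0.558,0.264,-0.442,1.788,0.128,1.118,0.335],[0.3443,0.41518,0.28173],[0.30236499,3.12446828,-0.00338905])]
def rots(q,s,c):
    R=Ro.identity();out=[]
    ax='zyzyzyz'
    for i in range(7):
        off=c if i==6 else 0
        R=R*Ro.from_euler(ax[i],s[i]*q[i]+off);out.append(R)
    return out
def fk(q,s,c,L):  # L: h,L1,a,L2,a2,Lt
    r=rots(q,s,c);h,L1,a,L2,a2,Lt=L
    sh=np.array([0,0,h]);el=sh+r[1].apply([0,0,L1]);e2=el+r[2].apply([a,0,0])
    w=e2+r[3].apply([a2,0,L2]);return sh,el,e2,w,w+r[6].apply([0,0,Lt]),r[6]
E
python3 - <<'E'
from kin import *
res=[]
for s in itertools.product([1,-1],repeat=7):
  if s[1]<0 or s[3]<0 or s[5]<0: continue
  for c in np.arange(4)*np.pi/2:
    e=sum((rots(q,s,c)[-1].inv()*Ro.from_rotvec(r)).magnitude() for q,p,r in D)
    res.append((e,s,c))
res.sort(key=lambda t:t[0])
for e,s,c in res[:4]:
    f=lambda L:np.concatenate([fk(q,s,c,L)[4]-p for q,p,r in D]+[1e-3*(L-np.array([.3,.45,0,.45,0,.3]))])
    o=least_squares(f,[.3,.45,0,.45,0,.3]);print(e,s,c,np.round(o.x,3),np.abs(o.fun[:6]).max())
E
```

```text
0.002576478526152027 (-1, 1, -1, 1, -1, 1, -1) 1.5707963267948966 [ 2.947e+00  5.000e-01  1.000e-03  4.060e-01 -1.240e-01  3.080e+00] 0.0014408020731072613
0.3825352538292716 (1, 1, -1, 1, -1, 1, 1) 0.0 [-22.819  -1.417   0.879   0.485   1.555 -26.274] 0.015677964982885872
0.6973262718388376 (-1, 1, -1, 1, 1, 1, -1) 1.5707963267948966 [ 2.081  0.181 -0.147  2.421  3.487 -2.22 ] 0.003120094677230456
0.7075233617239347 (1, 1, -1, 1, -1, 1, -1) 0.0 [-22.819  -1.417   0.879   0.485   1.555 -26.274] 0.015677964126591337
```

```bash
cat >> kin.py <<'E'
S=(-1,1,-1,1,-1,1,-1);C=np.pi/2
def fit(h=None,D=D,w=3e-2):
    p0=np.array([.33,.5,0,.42,0,.3])
    f=lambda L:np.concatenate([fk(q,S,C,L)[4]-p for q,p,r in D]+[w*(L-p0)*[1,.1,.1,.1,.3,.1]])
    o=least_squares(f,p0);return o.x,np.abs(o.fun[:3*len(D)]).max()
def jac(q,L):
    J=np.zeros((6,7));b=fk(q,S,C,L)
    for i in range(7):
        d=np.array(q,float);d[i]+=1e-5;a=fk(d,S,C,L)
        J[:3,i]=(a[4]-b[4])/1e-5;J[3:,i]=(a[5]*b[5].inv()).as_rotvec()/1e-5
    return J
def step(q,v,L,q0=None,k=0):
    J=jac(q,L);P=np.linalg.pinv(J);dq=P@v
    if q0 is not None: dq+=(np.eye(7)-P@J)@(k*(np.array(q0)-q))
    return q+dq
E
python3 - <<'E'
from kin import *
np.set_printoptions(precision=3,suppress=True)
L,e=fit();print(L,e)
for k in (0,.1):
    q=np.array(D[0][0],float);p1=np.array(D[1][1]);
    dp=(p1-D[0][1])/60;dr=(Ro.from_rotvec(D[1][2])*Ro.from_rotvec(D[0][2]).inv()).as_rotvec()/60
    for i in range(60): q=step(q,np.r_[dp,dr],L,D[0][0],k)
    print(k,q,D[1][0])
sh,el,e2,w,t,_=fk(D[1][0],S,C,L);print(el,w)
E
```

```text
[ 0.355  0.518 -0.     0.401 -0.123  0.507] 0.006507732453305992
0 [-0.512  0.27  -0.476  1.79   0.14   1.113  0.343] [-0.558, 0.264, -0.442, 1.788, 0.128, 1.118, 0.335]
0.1 [-0.541  0.266 -0.436  1.79   0.127  1.111  0.358] [-0.558, 0.264, -0.442, 1.788, 0.128, 1.118, 0.335]
[0.115 0.072 0.855] [0.337 0.421 0.789]
```

>>> arm_command(xyz=[[0,0,1],[0.5,-1,0.8],[0.5,-1,0.4],[0.3,-0.8,0],[0,0,0]], delta_rot=[[0,0,0],[0,0,0.3],[0,0,0],[0,0,0],[0,0,0]])

```text
t: 1.45
tool_pos: [0.381, 0.3336, 0.3474]
tool_rot: [0.265, 3.129, -0.002]
contact_force: [-0.2, -0.3, -0.5]
grip_width: 0.997
grip_force: 0.0
```

```bash
python3 - <<'E'
from h import *
o=manip.get_obs();print(o['t'],o['tool_pos'].tolist(),o['tool_rot'].tolist(),np.round(o['joints'],4).tolist())
a=snapshot('wrist');b=snapshot('scene')
cv2.imwrite("pics/w1.png",a[:,:,::-1]);cv2.imwrite("pics/s1.png",b[:,:,::-1])
A=cv2.convertScaleAbs(a[:,:,::-1],alpha=1.4)
cv2.imwrite("pics/w1v.png",cv2.resize(A,(800,600),interpolation=cv2.INTER_CUBIC))
E
```

```text
1.45 [0.3810121925932859, 0.3335789769076238, 0.3474139463562603] [0.2654553104778001, 3.1293019347612705, -0.0017275729559704002] [-0.4144, 0.1406, -0.3973, 1.7749, 0.059, 1.2377, 0.574]
```

View pics/w1v.png

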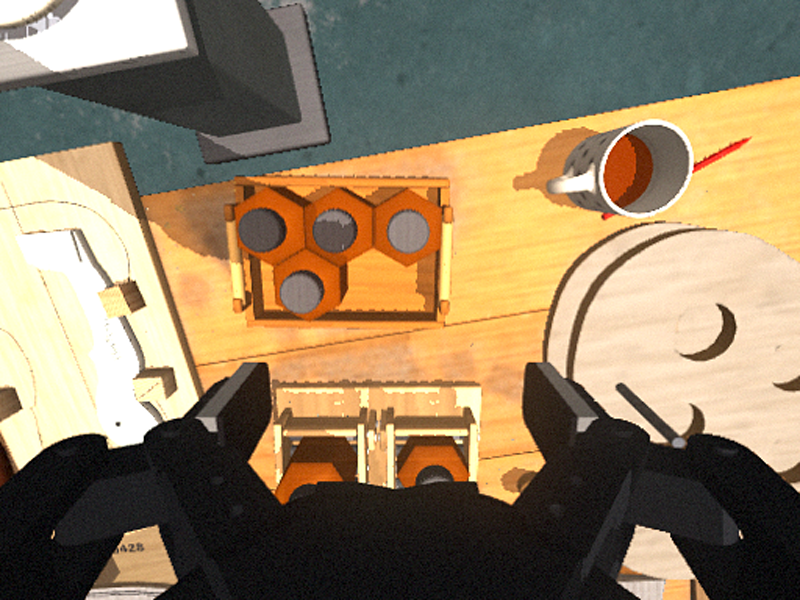

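The wrist view shows cap tops at view px (262,229), (335,230), (408,231), (302,292). The empty place is near (375,290), and the lanes are below at y≈440–500.

```bash
python3 - <<'E'
from h import *
from kin import *
np.set_printoptions(precision=4,suppress=True)
o=dict(tool_pos=np.array([0.3810121925932859,0.3335789769076238,0.3474139463562603]),tool_rot=np.array([0.2654553104778001,3.1293019347612705,-0.0017275729559704]))
W=dict(p1=(262,229),p2=(335,230),p3=(408,231),p4=(302,292))
q={}
for k,v in W.items():
    q[k]=plane(ray('wrist',np.array(v)/1.5625,o),.110);print(k,q[k])
for a,b in('p1p2','p2p3','p1p4','p2p4')if 0 else(('p1','p2'),('p2','p3'),('p1','p4'),('p2','p4')):
    d=q[b]-q[a];print(a,b,np.linalg.norm(d),np.degrees(np.arctan2(d[1],d[0])))
D2=D+[([-0.4144,0.1406,-0.3973,1.7749,0.059,1.2377,0.574],o['tool_pos'],o['tool_rot'])]
print((rots(D2[2][0],S,C)[-1].inv()*Ro.from_rotvec(D2[2][2])).magnitude())
for w in(.1,.01,.001):
    L,e=fit(D=D2,w=w);print(w,L,e)
sh,el,e2,w,t,_=fk(D2[2][0],S,C,L);print(el,w)
E
```

```text
p1 [0.3317 0.2243 0.11  ]
p2 [0.3431 0.2861 0.11  ]
p3 [0.3546 0.3481 0.11  ]
p4 [0.3922 0.2456 0.11  ]
p1 p2 0.06284087063754863 79.55165731466201
p2 p3 0.06301465264049128 79.50420664809043
p1 p4 0.06404223614196877 19.344221442620793
p2 p4 0.06364884962314935 -39.616434537414854
6.531740003246164e-05
0.1 [ 0.3339  0.4871  0.0124  0.3922 -0.1489  0.4794] 0.01946215687980435
0.01 [ 0.8439  0.481   0.0123  0.392  -0.1541  0.9884] 0.018634326542238788
0.001 [ 5.7392  0.4609  0.0124  0.4033 -0.1433  5.8504] 0.01230295212103566
[0.0591 0.026  6.1955] [0.3633 0.3443 6.1972]
```

```bash
cat > kin2.py <<'E'
from kin import *
D.append(([-0.4144,0.1406,-0.3973,1.7749,0.059,1.2377,0.574],[0.38101,0.33358,0.34741],[0.26545,3.1293,-0.0017]))
P0=np.array([.33,.45,0,.42,0,.2,0.05,0,0])
def fk(q,s,c,L):
    r=rots(q,s,c);h,L1,a,L2,a2,Lt,a7,a1,b=L
    sh=np.array([0,0,h])+r[0].apply([a1,b,0]);el=sh+r[1].apply([0,0,L1]);e2=el+r[2].apply([a,0,0])
    w=e2+r[3].apply([a2,0,L2]);return sh,el,e2,w,w+r[5].apply([a7,0,0])+r[6].apply([0,0,Lt]),r[6]
def fit(D=D,w=1e-2,on=(1,1,1,1,1,1,1,0,0)):
    on=np.array(on,float)
    f=lambda L:np.concatenate([fk(q,S,C,L*on)[4]-p for q,p,r in D]+[w*(L-P0)])
    o=least_squares(f,P0);return o.x*on,np.abs(o.fun[:3*len(D)]).max()
import kin;kin.fk=fk
E
python3 - <<'E'
from kin2 import *
np.set_printoptions(precision=4,suppress=True)
for on in((1,1,1,1,1,1,1,0,0),(1,1,1,1,1,1,1,1,0),(1,1,0,1,0,1,1,0,0),(1,1,1,1,1,1,1,1,1)):
    for w in (.01,.001):
        L,e=fit(w=w,on=on);print(on,w,L,e,fk(D[2][0],S,C,L)[1])
E
```

```text
(1, 1, 1, 1, 1, 1, 1, 0, 0) 0.01 [ 0.4751  0.4837  0.0033  0.4628 -0.1557  0.598   0.058   0.      0.    ] 0.018250331474600756 [0.0621 0.0273 0.954 ]
(1, 1, 1, 1, 1, 1, 1, 0, 0) 0.001 [ 5.1568  0.4639  0.0057  0.4544 -0.1459  5.2549  0.0426  0.      0.    ] 0.012416162222080696 [0.0595 0.0262 5.6161]
(1, 1, 1, 1, 1, 1, 1, 1, 0) 0.01 [0.2563 0.5074 0.0071 0.4694 0.0101 0.2476 0.0629 0.0598 0.    ] 0.002035019630815149 [0.1199 0.0527 0.7587]
(1, 1, 1, 1, 1, 1, 1, 1, 0) 0.001 [-0.2717  0.5111  0.0068  0.4716  0.0187 -0.2855  0.0655  0.0633  0.    ] 0.0019735428494432883 [0.1235 0.0543 0.2344]
(1, 1, 0, 1, 0, 1, 1, 0, 0) 0.01 [0.5392 0.5876 0.     0.4955 0.     0.607  0.0513 0.     0.    ] 0.022757713260666 [0.0754 0.0332 1.121 ]
(1, 1, 0, 1, 0, 1, 1, 0, 0) 0.001 [ 5.7962  0.5583 -0.      0.489  -0.      5.8389  0.0366  0.      0.    ] 0.01597189187696324 [0.0716 0.0315 6.349 ]
(1, 1, 1, 1, 1, 1, 1, 1, 1) 0.01 [ 0.2649  0.5058  0.0066  0.4696 -0.0029  0.2665  0.0045  0.0029 -0.0264] 0.0001856111022684459 [0.0782 0.0055 0.7657]
(1, 1, 1, 1, 1, 1, 1, 1, 1) 0.001 [ 0.341   0.5053  0.0065  0.4693 -0.0052  0.3445 -0.0003 -0.0019 -0.0284] 6.787546038677927e-05 [0.0745 0.0018 0.8413]
```

```bash
cat >> kin2.py <<'E'
L9=fit(w=1e-3,on=(1,)*9)[0]
def go(q,p,r,n=60,q0=None,k=0):
    q=np.array(q,float);b=fk(q,S,C,L9);dp=(np.array(p)-b[4])/n;dr=(Ro.from_rotvec(r)*b[5].inv()).as_rotvec()/n
    for i in range(n): q=step(q,np.r_[dp,dr],L9,q0,k)
    return q
def clear(q):
    b=fk(q,S,C,L9);m=9
    for A,B in((b[0],b[1]),(b[1],b[3]),(b[3],b[4])):
        for t in np.linspace(0,1,41):
            x=A+t*(B-A);dr=max(np.hypot(x[0]-.285,x[1])-.1,0);dz=max(x[2]-.73,.52-x[2],0);m=min(m,np.hypot(dr,dz))
    return m
E
python3 - <<'E'
from kin2 import *
np.set_printoptions(precision=3,suppress=True)
for k,n in ((0,'none'),(.03,'start'),(.1,'start'),(.1,'zero'),(.03,'zero')):
    q0=np.array(D[0][0]) if n=='start' else np.array([0,.5,0,1.5,0,1.2,0])
    q=go(D[0][0],D[1][1],D[1][2],60,q0,k);q2=go(D[1][0],D[2][1],D[2][2],60,q0,k)
    print(k,n,q-D[1][0],q2-D[2][0])
    qa=go(D[2][0],[.578,.22,.35],D[2][2],60,q0,k);qb=go(qa,[.578,.22,.165],D[2][2],60,q0,k)
    print('  ',[(round(clear(x),3),fk(x,S,C,L9)[1],fk(x,S,C,L9)[3]) for x in (np.array(D[2][0]),qa,qb)])
E
```

```text
0 none [-0.    -0.001 -0.001  0.002  0.    -0.001 -0.001] [ 0.    -0.001 -0.     0.001 -0.    -0.     0.   ]
   [(np.float64(0.08), array([0.074, 0.002, 0.841]), array([0.381, 0.334, 0.692])), (np.float64(0.037), array([0.169, 0.008, 0.817]), array([0.577, 0.22 , 0.694])), (np.float64(0.0), array([0.24 , 0.027, 0.785]), array([0.577, 0.22 , 0.51 ]))]
0.03 start [-0.015 -0.003  0.017  0.002 -0.006 -0.002  0.004] [-0.075 -0.008  0.083  0.005 -0.015 -0.001  0.012]
   [(np.float64(0.08), array([0.074, 0.002, 0.841]), array([0.381, 0.334, 0.692])), (np.float64(0.039), array([0.167, 0.013, 0.818]), array([0.577, 0.22 , 0.694])), (np.float64(0.0), array([0.245, 0.017, 0.783]), array([0.577, 0.22 , 0.51 ]))]
0.1 start [-0.028 -0.005  0.033  0.003 -0.011 -0.002  0.008] [-0.108 -0.011  0.12   0.007 -0.021 -0.002  0.017]
   [(np.float64(0.08), array([0.074, 0.002, 0.841]), array([0.381, 0.334, 0.692])), (np.float64(0.038), array([0.168, 0.01 , 0.818]), array([0.577, 0.219, 0.694])), (np.float64(0.0), array([0.248, 0.008, 0.781]), array([0.577, 0.22 , 0.51 ]))]
0.1 zero [ 0.049  0.008 -0.061 -0.001  0.02   0.002 -0.018] [ 0.053  0.006 -0.059 -0.002  0.011  0.001 -0.009]
   [(np.float64(0.08), array([0.074, 0.002, 0.841]), array([0.381, 0.334, 0.692])), (np.float64(0.036), array([ 0.174, -0.002,  0.816]), array([0.577, 0.219, 0.694])), (np.float64(0.0), array([0.25 , 0.005, 0.78 ]), array([0.577, 0.22 , 0.51 ]))]
0.03 zero [ 0.034  0.006 -0.043 -0.     0.014  0.001 -0.013] [ 0.046  0.005 -0.052 -0.002  0.009  0.001 -0.008]
   [(np.float64(0.08), array([0.074, 0.002, 0.841]), array([0.381, 0.334, 0.692])), (np.float64(0.036), array([0.173, 0.001, 0.816]), array([0.577, 0.219, 0.694])), (np.float64(0.0), array([0.248, 0.009, 0.781]), array([0.577, 0.22 , 0.51 ]))]
```

The readings match a plain pseudoinverse IK to about 1 mrad. A direct approach would put the elbow in the lamp, so I'll look for a closed tool loop whose null-space drift swings the elbow left.

```bash
cat >> kin2.py <<'E'
LO=np.array([-2.88,-.31,-1.54,.2,-1.41,.19,-2.57]);HI=np.array([2.88,2.03,1.56,2.42,4.55,2.02,2.57])
def null(q):
    n=np.linalg.svd(jac(q,L9))[2][-1];return n*np.sign(n[2])
def seg(q,v,n):
    q=np.array(q,float)
    for i in range(n): q=step(q,np.array(v)/n,L9)
    return q
E
python3 - <<'E'
from kin2 import *
np.set_printoptions(precision=3,suppress=True)
q=go(go(D[2][0],[.578,.22,.35],D[2][2]),[.578,.22,.165],D[2][2])
for i in range(61):
    if i%6==0: b=fk(q,S,C,L9);print(i*.03,q,round(clear(q),3),b[1])
    x=b[4];q=q+.03*null(q);bb=fk(q,S,C,L9);q=step(q,np.r_[x-bb[4],(b[5]*bb[5].inv()).as_rotvec()],L9)
q0=np.array(D[2][0]);res=[]
amp=[.15,.15,.12,np.radians(28),np.radians(28),np.radians(50)]
for i,j in itertools.combinations(range(6),2):
  for si in(1,-1):
    for sj in(1,-1):
      for o in((i,j),(j,i)):
        sg={i:si,j:sj};u=[np.eye(6)[a]*amp[a]*sg[a] for a in o]
        q=q0;c=9;ok=True
        for v in(u[0],u[1],-u[0],-u[1]):
            for h in range(2):
                q=seg(q,v/2,5);c=min(c,clear(q));ok&=bool(np.all(q>LO+.03)and np.all(q<HI-.03))
        res.append(((q-q0)@null(q0),o,si,sj,round(c,3),ok))
res=[r for r in res if r[5] and r[4]>.06];res.sort(key=lambda r:r[0])
print(res[:6]);print(res[-8:])
E
```

```text
0.0 [-0.228  0.5   -0.24   1.717  0.143  0.941  0.877] 0.0 [0.24  0.027 0.785]
0.18 [-0.321  0.487 -0.118  1.724  0.07   0.934  0.935] 0.0 [0.232 0.047 0.787]
0.36 [-0.414  0.481  0.005  1.731 -0.001  0.929  0.993] 0.003 [0.224 0.067 0.789]
0.54 [-0.508  0.479  0.128  1.738 -0.072  0.928  1.051] 0.015 [0.216 0.088 0.789]
0.72 [-0.602  0.483  0.251  1.745 -0.143  0.931  1.109] 0.03 [0.208 0.108 0.788]
0.8999999999999999 [-0.694  0.493  0.374  1.752 -0.215  0.937  1.169] 0.048 [0.201 0.13  0.786]
1.08 [-0.784  0.509  0.496  1.758 -0.288  0.947  1.231] 0.066 [0.193 0.152 0.782]
1.26 [-0.87   0.532  0.616  1.764 -0.364  0.961  1.294] 0.086 [0.186 0.176 0.777]
1.44 [-0.951  0.562  0.734  1.77  -0.442  0.982  1.36 ] 0.104 [0.178 0.201 0.769]
1.6199999999999999 [-1.026  0.6    0.849  1.774 -0.524  1.009  1.428] 0.115 [0.171 0.228 0.758]
1.7999999999999998 [-1.093  0.648  0.961  1.778 -0.608  1.043  1.497] 0.125 [0.165 0.256 0.744]
[(np.float64(-0.18700575707562928), (3, 5), -1, 1, np.float64(0.061), True), (np.float64(-0.1580902112511965), (0, 5), -1, -1, np.float64(0.074), True), (np.float
[... 195 characters left out ...]
float64(0.077), True), (np.float64(-0.035039585335165394), (2, 5), 1, -1, np.float64(0.079), True)]
[(np.float64(0.09011235980240967), (1, 0), -1, 1, np.float64(0.061), True), (np.float64(0.11658953929216023), (1, 5), 1, -1, np.float64(0.061), True), (np.float64(0.12462477229758824), (3, 0), -1, -1, np.float64(0.061), True), (np.float64(0.148925138415632), (0, 5), -1, 1, np.float64(0.079), True), (np.float64(0.15352136717728537), (5, 0), -1, -1, np.float64(0.081), True), (np.float64(0.16480428056574645), (3, 4), -1, -1, np.float64(0.061), True), (np.float64(0.1722354596664598), (4, 0), -1, -1, np.float64(0.082), True), (np.float64(0.2688174257071276), (1, 4), 1, -1, np.float64(0.061), True)]
```

```bash
cat >> kin2.py <<'E'
def rows(q,R,sub=4):
    q=np.array(q,float);c=9;m=0;lim=9
    for r in R:
        a=q.copy();q=seg(q,np.r_[np.array(r[:3])*.03,np.radians(4)*np.array(r[3:])],sub)
        c=min(c,clear(q));m=max(m,np.abs(q-a).max());lim=min(lim,(q-LO).min(),(HI-q).min())
    return q,round(c,3),round(m,3),round(lim,3)
E
python3 - <<'E'
from kin2 import *
np.set_printoptions(precision=3,suppress=True)
q0=np.array(D[2][0]);Y=[0,1,0,0,0,0];T=[0,0,0,0,-1,0]
mi=lambda v:[-a for a in v]
out=[]
for y0 in(0,2):
 for x0 in(-2,0,3):
  for z0 in(-1,2):
   for ny in(6,9):
    for nt in(7,9,11):
     pre=[[x0/3,y0/3,z0/3,0,0,0]]*3;qs,c0,*_=rows(q0,pre);q=qs;cs=[c0]
     LP=[Y]*ny+[T]*nt+[mi(Y)]*ny+[mi(T)]*nt;g=[];M=0;lm=9
     for k in range(2):
        a=q;q,c,m,l=rows(q,LP);g.append(round(float((q-a)[2]),3));cs.append(c);M=max(M,m);lm=min(lm,l)
     out.append((sum(g)/len(LP),y0,x0,z0,ny,nt,g,len(LP),cs,M,lm,round(float(q[2]),2)))
out=[o for o in out if min(o[8])>.06 and o[9]<.18 and o[10]>.03]
out.sort(key=lambda o:-o[0])
for o in out[:10]:print(o[1:])
E
```

```text
(0, -2, -1, 9, 11, [0.519, 0.579], 40, [np.float64(0.083), np.float64(0.067), np.float64(0.098)], np.float64(0.117), np.float64(0.099), 0.66)
(0, -2, 2, 9, 11, [0.493, 0.488], 40, [np.float64(0.091), np.float64(0.071), np.float64(0.109)], np.float64(0.095), np.float64(0.091), 0.55)
(0, 0, 2, 9, 11, [0.473, 0.5], 40, [np.float64(0.086), np.float64(0.061), np.float64(0.109)], np.float64(0.104), np.float64(0.131), 0.58)
(0, -2, -1, 9, 9, [0.427, 0.441], 36, [np.float64(0.083), np.float64(0.067), np.float64(0.099)], np.float64(0.117), np.float64(0.164), 0.43)
(0, -2, -1, 6, 11, [0.406, 0.4], 34, [np.float64(0.083), np.float64(0.068), np.float64(0.099)], np.float64(0.119), np.float64(0.116), 0.37)
(2, -2, -1, 9, 11, [0.441, 0.484], 40, [np.float64(0.087), np.float64(0.068), np.float64(0.116)], np.float64(0.109), np.float64(0.213), 0.46)
(2, -2, 2, 9, 11, [0.446, 0.456], 40, [np.float64(0.095), np.float64(0.072), np.float64(0.119)], np.float64(0.091), np.float64(0.211), 0.44)
(0, -2, 2, 9, 9, [0.402, 0.383], 36, [np.float64(0.091), np.float64(0.071), np.float64(0.113)], np.float64(0.09), np.float64(0.109), 0.36)
(0, -2, -1, 6, 9, [0.333, 0.321], 30, [np.float64(0.083), np.float64(0.068), np.float64(0.099)], np.float64(0.118), np.float64(0.179), 0.22)
(2, 0, 2, 9, 11, [0.421, 0.449], 40, [np.float64(0.09), np.float64(0.061), np.float64(0.107)], np.float64(0.098), np.float64(0.248), 0.45)
```

```bash
python3 - <<'E'
from kin2 import *
np.set_printoptions(precision=3,suppress=True)
q=np.array(D[2][0]);Y=[0,1,0,0,0,0];T=[0,0,0,0,-1,0];mi=lambda v:[-a for a in v]
print(clear(D[0][0]),clear(D[1][0]))
R=[[-.5,0,.5,0,0,0]]*4
LP=[Y]*9+[T]*11+[mi(Y)]*9+[mi(T)]*11
for nm,r in(('pre',R),('y',[Y]*9),('t',[T]*11),('-y',[mi(Y)]*9),('-t',[mi(T)]*11)):
    for i in range(0,len(r),4):
        q,c,m,l=rows(q,r[i:i+4])
        b=fk(q,S,C,L9);print(nm,i,c,b[1],b[3],q[2])
E
```

```text
0.09698413636116665 0.08335079989594103
pre 0 0.088 [ 0.019 -0.022  0.846] [0.32  0.334 0.752] -0.4296499391581192
y 0 0.099 [0.106 0.037 0.834] [0.32  0.454 0.751] -0.49726919459712626
y 4 0.071 [0.17  0.125 0.8  ] [0.319 0.574 0.75 ] -0.49962219396580776
y 8 0.079 [0.181 0.15  0.788] [0.319 0.604 0.75 ] -0.49357054745552476
t 0 0.084 [0.138 0.14  0.807] [0.224 0.603 0.738] -0.4532849809445285
t 4 0.108 [0.107 0.142 0.814] [0.136 0.602 0.699] -0.4128869152693512
t 8 0.128 [0.092 0.154 0.814] [0.079 0.602 0.656] -0.3823381452294947
-y 0 0.132 [0.054 0.045 0.842] [0.079 0.482 0.655] -0.3890128016189825
-y 4 0.148 [-0.005 -0.066  0.843] [0.079 0.362 0.654] -0.3542494891941546
-y 8 0.181 [-0.023 -0.094  0.838] [0.078 0.332 0.654] -0.3356092601900864
-t 0 0.156 [-0.023 -0.09   0.839] [0.156 0.331 0.711] -0.16986234066343997
-t 4 0.131 [-0.006 -0.06   0.844] [0.245 0.331 0.744] -0.022267702461125444
-t 8 0.116 [ 0.016 -0.026  0.846] [0.317 0.33  0.752] 0.0635280263830886
```

```bash
python3 - <<'E'
from kin2 import *
np.set_printoptions(precision=3,suppress=True)
Y=[0,1,0,0,0,0];T=[0,0,0,0,-1,0];mi=lambda v:[-a for a in v]
for pre,n1,n2 in(([-.5,0,.5],9,9),([-.75,0,.5],8,9),([-.75,0,.5],8,10),([-.75,0,.3],7,10)):
    q=np.array(D[2][0]);q,*a=rows(q,[pre+[0,0,0]]*4);o=[a]
    for n in(n1,n2):
        q,*a=rows(q,[Y]*n+[T]*11+[mi(Y)]*n+[mi(T)]*11);o.append(a)
    r=D[2][2]
    cs=[]
    for t in np.linspace(0,1,6)[1:]:
        b=fk(q,S,C,L9)[4];qq=go(q,np.array([b[0]+t*(.578-b[0]),b[1]+t*(.22-b[1]),b[2]+t*(.35-b[2])]),r,20);cs.append(round(clear(qq),3))
    for z in(.25,.165): qq=go(qq,[.578,.22,z],r,20);cs.append(round(clear(qq),3))
    print(pre,n1,n2,[[float(v) for v in x] for x in o],np.array(cs),qq)
E
```

```text
[-0.5, 0, 0.5] 9 9 [[0.088, 0.032, 0.33], [0.071, 0.095, 0.125], [0.11, 0.086, 0.091]] [0.103 0.091 0.084 0.079 0.076 0.083 0.099] [-0.927  0.552  0.699  1.768 -0.418  0.975  1.34 ]
[-0.75, 0, 0.5] 8 9 [[0.09, 0.043, 0.287], [0.075, 0.092, 0.106], [0.111, 0.083, 0.078]] [0.102 0.089 0.081 0.077 0.075 0.081 0.098] [-0.92   0.55   0.689  1.767 -0.412  0.973  1.334]
[-0.75, 0, 0.5] 8 10 [[0.09, 0.043, 0.287], [0.075, 0.092, 0.106], [0.11, 0.082, 0.074]] [0.101 0.089 0.082 0.079 0.078 0.087 0.103] [-0.944  0.56   0.725  1.769 -0.436  0.98   1.355]
[-0.75, 0, 0.3] 7 10 [[0.089, 0.039, 0.3], [0.075, 0.099, 0.126], [0.106, 0.087, 0.092]] [0.098 0.086 0.08  0.078 0.076 0.084 0.1  ] [-0.932  0.555  0.707  1.768 -0.423  0.976  1.344]
```

>>> arm_command(xyz=[[-0.75,0,0.5],[-0.75,0,0.5],[-0.75,0,0.5],[-0.75,0,0.5],[0,1,0],[0,1,0],[0,1,0],[0,1,0],[0,1,0],[0,1,0],[0,1,0],[0,1,0]], delta_rot=[[0,0,0],[0,0,0],[0,0,0],[0,0,0],[0,0,0],[0,0,0],[0,0,0],[0,0,0],[0,0,0],[0,0,0],[0,0,0],[0,0,0]])

```text
t: 2.75
tool_pos: [0.2869, 0.5787, 0.4064]
tool_rot: [-0.254, -3.129, 0.0]
contact_force: [0.4, -0.0, 0.1]
grip_width: 0.999
grip_force: 0.0
```

>>> arm_command(xyz=[[0,0,0],[0,0,0],[0,0,0],[0,0,0],[0,0,0],[0,0,0],[0,0,0],[0,0,0],[0,0,0],[0,0,0],[0,0,0]], delta_rot=[[0,-1,0],[0,-1,0],[0,-1,0],[0,-1,0],[0,-1,0],[0,-1,0],[0,-1,0],[0,-1,0],[0,-1,0],[0,-1,0],[0,-1,0]])

```text
t: 3.85
tool_pos: [0.2863, 0.5777, 0.4066]
tool_rot: [0.191, 2.367, 0.083]
contact_force: [-0.3, 0.0, -1.3]
grip_width: 1.004
grip_force: 0.0
```

>>> arm_command(xyz=[[0,-1,0],[0,-1,0],[0,-1,0],[0,-1,0],[0,-1,0],[0,-1,0],[0,-1,0],[0,-1,0]], delta_rot=[[0,0,0],[0,0,0],[0,0,0],[0,0,0],[0,0,0],[0,0,0],[0,0,0],[0,0,0]])

```text
t: 4.65
tool_pos: [0.2876, 0.3364, 0.4067]
tool_rot: [0.191, 2.368, 0.082]
contact_force: [-0.3, -0.3, 0.2]
grip_width: 0.998
grip_force: 0.0
```

>>> arm_command(xyz=[[0,0,0],[0,0,0],[0,0,0],[0,0,0],[0,0,0],[0,0,0],[0,0,0],[0,0,0],[0,0,0],[0,0,0],[0,0,0],[0,0,0]], delta_rot=[[0,1,0],[0,1,0],[0,1,0],[0,1,0],[0,1,0],[0,1,0],[0,1,0],[0,1,0],[0,1,0],[0,1,0],[0,1,0],[0,0,0]])

```text
t: 5.85
tool_pos: [0.2899, 0.3369, 0.4066]
tool_rot: [-0.259, -3.129, 0.002]
contact_force: [-0.6, -0.7, -0.2]
grip_width: 1.001
grip_force: 0.0
```

```bash
python3 - <<'E'
from h import *
o=manip.get_obs();print(o['t'],o['tool_pos'].tolist(),o['tool_rot'].tolist(),np.round(o['joints'],4).tolist(),o['contact_force'])
from kin2 import *
Y=[0,1,0,0,0,0];T=[0,0,0,0,-1,0];mi=lambda v:[-a for a in v]
print(rows(D[2][0],[[-.75,0,.5,0,0,0]]*4+[Y]*8+[T]*11+[mi(Y)]*8+[mi(T)]*11))
E
```

```text
5.85 [0.2898669330266657, 0.33691824834581124, 0.40656968852510467] [-0.2592908123559323, -3.129350873231405, 0.0017250094836922755] [-0.908, -0.0306, -0.012, 1.816, -0.0011, 1.3579, 0.4858] [-0.63220623 -0.6673737  -0.24319533]
(array([-0.9362528 , -0.05590376,  0.01547782,  1.83805086, -0.00871385,
        1.34318731,  0.48203691]), np.float64(0.075), np.float64(0.092), np.float64(0.106))
```

>>> arm_command(xyz=[[0,1,0],[0,1,0],[0,1,0],[0,1,0],[0,1,0],[0,1,0],[0,1,0],[0,1,0],[0,1,0],[0,1,0]], delta_rot=[[0,0,0],[0,0,0],[0,0,0],[0,0,0],[0,0,0],[0,0,0],[0,0,0],[0,0,0],[0,0,0],[0,0,0]])

```text
t: 6.85
tool_pos: [0.2867, 0.6382, 0.4068]
tool_rot: [-0.255, -3.131, -0.0]
contact_force: [-0.2, 0.0, -0.8]
grip_width: 0.995
grip_force: 0.0
```

>>> arm_command(xyz=[[0,0,0],[0,0,0],[0,0,0],[0,0,0],[0,0,0],[0,0,0],[0,0,0],[0,0,0],[0,0,0],[0,0,0],[0,0,0]], delta_rot=[[0,-1,0],[0,-1,0],[0,-1,0],[0,-1,0],[0,-1,0],[0,-1,0],[0,-1,0],[0,-1,0],[0,-1,0],[0,-1,0],[0,-1,0]])

```text
t: 7.95
tool_pos: [0.2861, 0.6376, 0.407]
tool_rot: [0.191, 2.365, 0.085]
contact_force: [0.7, -0.1, -0.5]
grip_width: 1.0
grip_force: 0.0
```

>>> arm_command(xyz=[[0,-1,0],[0,-1,0],[0,-1,0],[0,-1,0],[0,-1,0],[0,-1,0],[0,-1,0],[0,-1,0],[0,-1,0],[0,-1,0]], delta_rot=[[0,0,0],[0,0,0],[0,0,0],[0,0,0],[0,0,0],[0,0,0],[0,0,0],[0,0,0],[0,0,0],[0,0,0]])

```text
t: 8.95
tool_pos: [0.2878, 0.3362, 0.4073]
tool_rot: [0.191, 2.366, 0.084]
contact_force: [-0.1, -0.6, 0.2]
grip_width: 0.998
grip_force: 0.0
```

>>> arm_command(xyz=[[0,0,0],[0,0,0],[0,0,0],[0,0,0],[0,0,0],[0,0,0],[0,0,0],[0,0,0],[0,0,0],[0,0,0],[0,0,0],[0,0,0]], delta_rot=[[0,1,0],[0,1,0],[0,1,0],[0,1,0],[0,1,0],[0,1,0],[0,1,0],[0,1,0],[0,1,0],[0,1,0],[0,1,0],[0,0,0]])

```text
t: 10.15
tool_pos: [0.2899, 0.3364, 0.4071]
tool_rot: [0.261, 3.13, -0.001]
contact_force: [-0.1, -0.6, -0.1]
grip_width: 1.002
grip_force: 0.0
```

```bash
python3 - <<'E'
from h import *
from kin2 import *
np.set_printoptions(precision=3,suppress=True)
o=manip.get_obs();print(o['t'],o['tool_pos'],o['tool_rot'],o['joints'],o['contact_force'])
q=o['joints'];cs=[clear(q)]
for p in([.43,.28,.36],[.5,.25,.33],[.578,.22,.3],[.578,.22,.165],[.578,.22,.3],[.49,.27,.3],[.41,.31,.26],[.41,.31,.10]): q=go(q,p,o['tool_rot'],20);cs.append(clear(q))
print(np.array(cs),q)
E
```

```text
10.15 [0.29  0.336 0.407] [ 0.261  3.13  -0.001] [-1.422 -0.055  0.482  1.831  0.027  1.359  0.459] [-0.101 -0.621 -0.064]
[0.12  0.079 0.071 0.071 0.091 0.071 0.081 0.098 0.133] [-1.16   0.45   0.557  2.063 -0.351  0.721  1.022]
```

```bash
python3 - <<'E'
from h import *
from kin2 import *
np.set_printoptions(precision=3,suppress=True)
o=manip.get_obs();q=o['joints']
Y=[0,1,0,0,0,0];T=[0,0,0,0,-1,0];mi=lambda v:[-a for a in v]
for n,t in((0,0),(6,8),(8,9)):
    q=o['joints'];a=()
    if n:q,*a=rows(q,[Y]*n+[T]*t+[mi(Y)]*n+[mi(T)]*t)
    cs=[];els=[]
    for p in([.37,.336,.38],[.45,.336,.34],[.45,.30,.30],[.5,.25,.27],[.578,.22,.26],[.578,.22,.165]): q=go(q,p,o['tool_rot'],20);cs.append(clear(q));b=fk(q,S,C,L9);els.append(np.r_[b[1],b[3]])
    print(n,t,a,np.array(cs),q);print(np.array(els))
E
```

```text
0 0 () [0.109 0.112 0.09  0.07  0.07  0.086] [-0.869  0.532  0.616  1.764 -0.364  0.961  1.297]
[[0.034 0.021 0.845 0.369 0.336 0.724]
 [0.066 0.097 0.833 0.449 0.336 0.684]
 [0.067 0.09  0.834 0.449 0.3   0.645]
 [0.095 0.112 0.825 0.499 0.25  0.614]
 [0.15  0.147 0.801 0.577 0.22  0.604]
 [0.186 0.176 0.777 0.577 0.22  0.51 ]]
6 8 [np.float64(0.11), np.float64(0.085), np.float64(0.083)] [0.115 0.135 0.114 0.097 0.101 0.113] [-1.012  0.593  0.829  1.773 -0.509  1.003  1.418]
[[0.026 0.03  0.845 0.369 0.335 0.725]
 [0.043 0.134 0.827 0.45  0.336 0.684]
 [0.046 0.127 0.828 0.449 0.3   0.645]
 [0.078 0.156 0.815 0.499 0.25  0.614]
 [0.139 0.193 0.787 0.577 0.22  0.604]
 [0.173 0.223 0.76  0.577 0.22  0.509]]
8 9 [np.float64(0.1), np.float64(0.088), np.float64(0.056)] [0.12  0.151 0.129 0.113 0.117 0.121] [-1.067  0.629  0.919  1.777 -0.576  1.029  1.473]
[[0.019 0.037 0.845 0.369 0.335 0.725]
 [0.029 0.161 0.819 0.45  0.336 0.684]
 [0.033 0.154 0.821 0.449 0.3   0.644]
 [0.07  0.182 0.807 0.499 0.25  0.614]
 [0.134 0.216 0.778 0.577 0.22  0.604]
 [0.167 0.245 0.75  0.577 0.22  0.509]]
```

Doing the third, smaller loop (6, 8) costs 2.8 s and gives about 0.1 m to the lamp.

>>> arm_command(xyz=[[0,1,0],[0,1,0],[0,1,0],[0,1,0],[0,1,0],[0,1,0]], delta_rot=[[0,0,0],[0,0,0],[0,0,0],[0,0,0],[0,0,0],[0,0,0]])

```text
t: 10.75
tool_pos: [0.2871, 0.5179, 0.4068]
tool_rot: [0.255, 3.13, -0.0]
contact_force: [0.2, -0.5, -0.0]
grip_width: 0.999
grip_force: 0.0
```

>>> arm_command(xyz=[[0,0,0],[0,0,0],[0,0,0],[0,0,0],[0,0,0],[0,0,0],[0,0,0],[0,0,0]], delta_rot=[[0,-1,0],[0,-1,0],[0,-1,0],[0,-1,0],[0,-1,0],[0,-1,0],[0,-1,0],[0,-1,0]])

```text
t: 11.55
tool_pos: [0.2869, 0.5174, 0.4075]
tool_rot: [0.208, 2.572, 0.067]
contact_force: [-0.4, -0.3, -0.1]
grip_width: 0.999
grip_force: 0.0
```

>>> arm_command(xyz=[[0,-1,0],[0,-1,0],[0,-1,0],[0,-1,0],[0,-1,0],[0,-1,0]], delta_rot=[[0,0,0],[0,0,0],[0,0,0],[0,0,0],[0,0,0],[0,0,0]])

```text
t: 12.15
tool_pos: [0.288, 0.3361, 0.4075]
tool_rot: [0.208, 2.573, 0.067]
contact_force: [-0.6, -0.9, 0.6]
grip_width: 0.999
grip_force: 0.0
```

>>> arm_command(xyz=[[0,0,0],[0,0,0],[0,0,0],[0,0,0],[0,0,0],[0,0,0],[0,0,0],[0,0,0]], delta_rot=[[0,1,0],[0,1,0],[0,1,0],[0,1,0],[0,1,0],[0,1,0],[0,1,0],[0,1,0]])

```text
t: 12.95
tool_pos: [0.2882, 0.3368, 0.4074]
tool_rot: [-0.254, -3.131, -0.002]
contact_force: [0.2, -0.8, -0.5]
grip_width: 1.0
grip_force: 0.0
```

>>> arm_command(xyz=[[0.9,0,-0.3],[0.9,0,-0.3],[0.9,0,-0.3],[0.9,0,-0.3],[0.8,0,-0.4],[0.8,0,-0.4],[0.3,-0.5,-0.2],[0,-0.5,-0.2],[0,0,0]], delta_rot=[[0,0,0],[0,0,0],[0,0,0],[0,0,0],[0,0,0],[0,0,0],[0,0,0],[0,0,0],[0,0,0]])

```text
t: 13.85
tool_pos: [0.4534, 0.3036, 0.3342]
tool_rot: [-0.263, -3.129, 0.003]
contact_force: [-0.1, 0.2, 0.1]
grip_width: 0.999
grip_force: 0.0
```

```bash
python3 - <<'E'
from h import *
from kin2 import *
np.set_printoptions(precision=4,suppress=True)
o=manip.get_obs();print(o['t'],o['tool_pos'].tolist(),o['tool_rot'].tolist(),o['joints'],o['contact_force'],clear(o['joints']))
a=snapshot('wrist');cv2.imwrite("pics/w2.png",a[:,:,::-1]);np.save('w2.npy',[o['tool_pos'],o['tool_rot']])
cv2.imwrite("pics/w2v.png",cv2.resize(cv2.convertScaleAbs(a[:,:,::-1],alpha=1.5),(800,600),interpolation=cv2.INTER_CUBIC))
print(proj('wrist',o['tool_pos'],o)*1.5625)
E
```

```text
13.85 [0.45339949482728725, 0.3035656499838991, 0.3342315821358053] [-0.26279400009382603, -3.128910979053957, 0.003202511281070335] [-1.424   0.3013  0.9711  1.7388 -0.2609  1.2424  1.0151] [-0.0966  0.2434  0.1453] 0.12663603111683397
[395.9316 390.3173]
```

View pics/w2v.png

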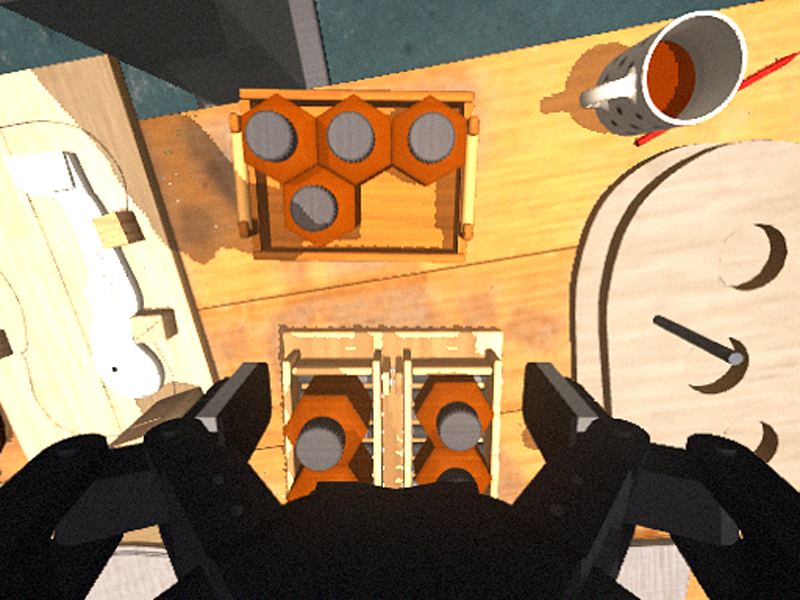

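The picture shows cap tops at p1 (269,135), p2 (351,135), p3 (432,135) and p4 (312,207), with tall_1 at (320,443) and short_1 at (461,425). The TCP projects to (396,390).

```bash
python3 - <<'E'
from h import *
np.set_printoptions(precision=4,suppress=True)
o1=dict(tool_pos=np.array([0.3810121925932859,0.3335789769076238,0.3474139463562603]),tool_rot=np.array([0.2654553104778001,3.1293019347612705,-0.0017275729559704]))
a=np.load('w2.npy');o2=dict(tool_pos=a[0],tool_rot=a[1])
W1=dict(p1=(262,229),p2=(335,230),p3=(408,231),p4=(302,292));W2=dict(p1=(269,135),p2=(351,135),p3=(432,135),p4=(312,207))
for k in W1:
    r1=ray('wrist',np.array(W1[k])/1.5625,o1);r2=ray('wrist',np.array(W2[k])/1.5625,o2)
    print(k,plane(r1,.11),plane(r2,.11),tri([r1,r2])[0])
print('t1',plane(ray('wrist',np.array((320,443))/1.5625,o2),.1747))
# caps by segmentation: near-grey pixels near each top
im=cv2.imread('pics/w2.png');hsv=cv2.cvtColor(im,cv2.COLOR_BGR2HSV)
m=((hsv[...,1]<70)&(hsv[...,2]<160)).astype(np.uint8)
n,lab,st,ce=cv2.connectedComponentsWithStats(cv2.morphologyEx(m,cv2.MORPH_OPEN,np.ones((3,3))))
for k,c in list(W2.items())+[('t1',(320,443))]:
    l=lab[int(c[1]/1.5625),int(c[0]/1.5625)];cn=max(cv2.findContours((lab==l).astype(np.uint8),0,2)[0],key=len) if l else None
    print(k,l,ce[l]*1.5625,st[l]*1.5625,cv2.minEnclosingCircle(cn) if l else '')
E
```

```text
p1 [0.3317 0.2243 0.11  ] [0.333  0.2221 0.11  ] [0.3319 0.2206 0.101 ]
p2 [0.3431 0.2861 0.11  ] [0.3437 0.2856 0.11  ] [0.3433 0.2855 0.1067]
p3 [0.3546 0.3481 0.11  ] [0.3544 0.3483 0.11  ] [0.3545 0.3481 0.1114]
p4 [0.3922 0.2456 0.11  ] [0.3925 0.2432 0.11  ] [0.3929 0.2432 0.105 ]
t1 [0.5687 0.2233 0.1747]
p1 11 [268.9796 135.1004] [ 245.3125  110.9375   48.4375   50.     1201.5625] ((172.0, 87.0), 17.000099182128906)
p2 12 [349.9767 136.0116] [ 328.125   112.5      45.3125   48.4375 1153.125 ] ((223.80555725097656, 87.11111450195312), 16.12616729736328)
p3 13 [431.0146 136.7038] [ 409.375   112.5      45.3125   50.     1140.625 ] ((276.04840087890625, 87.75806427001953), 15.890734672546387)
p4 15 [312.3311 207.0449] [290.625  185.9375  43.75    43.75   982.8125] ((200.3224334716797, 132.71495056152344), 14.919137954711914)
t1 34 [318.3524 447.7609] [ 295.3125  426.5625   48.4375   43.75   1050.    ] ((203.97825622558594, 286.36956787109375), 15.207586288452148)
```

>>> arm_command(xyz=[[0.65,-0.46,-0.4],[0.65,-0.46,-0.4],[0.65,-0.46,-0.4],[0.65,-0.46,-0.4],[0.65,-0.46,-0.4],[0.65,-0.46,-0.4],[0,0,-0.5],[0,0,-0.5],[0,0,-0.5],[0,0,0]], delta_rot=[[-0.04,-0.25,0],[-0.04,-0.25,0],[-0.04,-0.25,0],[-0.04,-0.25,0],[-0.05,-0.25,0],[-0.05,-0.25,0],[0,0,0],[0,0,0],[0,0,0],[0,0,0]])

```text
t: 14.9
tool_pos: [0.569, 0.2243, 0.2157]
tool_rot: [0.247, 3.03, -0.016]
contact_force: [-0.2, -0.8, 0.5]
grip_width: 0.998
grip_force: 0.0
```

```bash
python3 - <<'E'
from h import *
from kin2 import *
np.set_printoptions(precision=4,suppress=True)
o=manip.get_obs();print(o['t'],o['tool_pos'].tolist(),o['tool_rot'].tolist(),o['joints'],o['contact_force'],clear(o['joints']))
ims={n:snapshot(n) for n in('wrist','scene','side')}
for n in ims: cv2.imwrite(f"pics/{n}3.png",ims[n][:,:,::-1])
np.save('w3.npy',[o['tool_pos'],o['tool_rot']])
A=cv2.convertScaleAbs(ims['wrist'][130:384,130:380,::-1],alpha=1.6)
B=cv2.convertScaleAbs(ims['scene'][40:210,190:350,::-1],alpha=1.6);C_=ims['side'][60:300,210:350,::-1]
f=lambda x,w:cv2.resize(x,(w,int(x.shape[0]*w/x.shape[1])),interpolation=cv2.INTER_CUBIC)
c=np.zeros((600,800,3),np.uint8)
for im,x,y,w in((A,0,0,450),(B,455,0,345),(C_,455,370,130)):
    g=f(im,w)[:600-y];c[y:y+g.shape[0],x:x+w]=g
cv2.imwrite("pics/v3.png",c)
print(proj('wrist',o['tool_pos'],o))
E
```

```text
14.9 [0.5690445208329817, 0.22432466096204484, 0.21570453417109045] [0.24744032765854385, 3.0298442776066214, -0.016195555589356432] [-1.1151  0.5137  0.8868  1.7914 -0.4228  0.9557  1.3307] [-0.2288 -0.7547  0.5362] 0.11851018198283567
[253.4021 249.798 ]
```

View pics/v3.png

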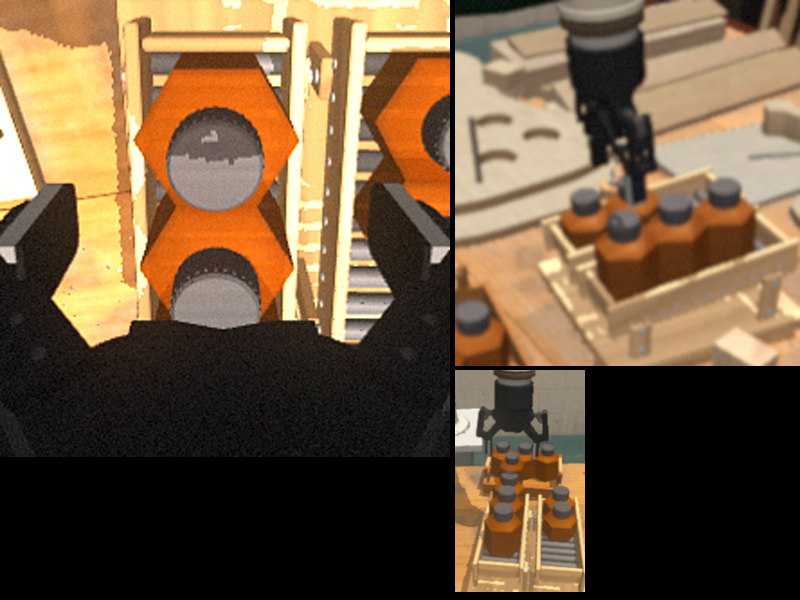

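The wrist crop shows tall_1's cap top centred at crop (216,160), i.e. image (250.0,218.9), radius about 26.7 px. It lies between the fingers, and the lane walls are parallel to the image columns.

```bash
python3 - <<'E'
from h import *
np.set_printoptions(precision=4,suppress=True)
a=np.load('w3.npy');o=dict(tool_pos=a[0],tool_rot=a[1]);R=Ro.from_rotvec(a[1]).as_matrix()
im=cv2.imread('pics/wrist3.png');g=cv2.medianBlur(cv2.cvtColor(im,cv2.COLOR_BGR2GRAY),3)
c=cv2.HoughCircles(g[170:270,190:310],cv2.HOUGH_GRADIENT_ALT,1,20,param1=100,param2=.5,minRadius=20,maxRadius=34);print(c)
hsv=cv2.cvtColor(im,cv2.COLOR_BGR2HSV);m=((hsv[...,1]<80)).astype(np.uint8);m=cv2.morphologyEx(m,cv2.MORPH_OPEN,np.ones((3,3)))
n,lab,st,ce=cv2.connectedComponentsWithStats(m);l=lab[219,250];print(l,st[l],ce[l])
for px in((250,218.9),):
    r=ray('wrist',px,o)
    for z in(.170,.1747,.18):
        p=plane(r,z);print(z,p,R.T@(p-a[0]),'depth',np.dot(p-r[0],R@np.array(camera_info('wrist')['mount'])[:3,2]))
print('tool axes x',R[:,0],'y',R[:,1],'z',R[:,2])
E
```

```text
[[[62.     50.     26.9389]]]
21 [ 223  195   54   52 2178] [249.1015 220.8893]
0.17 [0.5736 0.221  0.17  ] [-0.0003 -0.0024  0.046 ] depth 0.1855970634726605
0.1747 [0.5712 0.2215 0.1747] [ 0.0016 -0.0023  0.0411] depth 0.18036192006908455
0.18 [0.5686 0.222  0.18  ] [ 0.0037 -0.0023  0.0355] depth 0.17445846048632863
tool axes x [-0.9816  0.1613 -0.102 ] y [ 0.1624  0.9867 -0.0023] z [ 0.1002 -0.0188 -0.9948]
```

>>> arm_command(xyz=[[0.04,-0.02,-0.4],[0.04,-0.02,-0.4],[0.04,-0.02,-0.4],[0.03,-0.03,-0.4],[0,0,0]], delta_rot=[[0,0,0],[0,0,0],[0,0,0],[0,0,0],[0,0,0]])

```text
t: 15.55
tool_pos: [0.5748, 0.2194, 0.1678]
tool_rot: [0.252, 3.028, -0.018]
contact_force: [-1.3, -0.1, 0.1]
grip_width: 1.002
grip_force: 0.0
```

>>> arm_command(xyz=[[0,0,0],[0,0,0],[0,0,0],[0,0,0],[0,0,0],[0,0,0],[0,0,0]], delta_rot=[[0,0,0],[0,0,0],[0,0,0],[0,0,0],[0,0,0],[0,0,0],[0,0,0]], claw=255)

```text
t: 16.25
tool_pos: [0.5765, 0.2204, 0.1712]
tool_rot: [0.251, 3.024, -0.013]
contact_force: [-1.5, -1.2, 5.8]
grip_width: 0.404
grip_force: 59.4
```

>>> arm_command(xyz=[[-0.03,0,0.3],[-0.05,0.01,0.5],[-0.06,0.01,0.6],[-0.08,0.02,0.8],[-0.08,0.02,0.8],[-0.08,0.02,0.8],[0,0,0]], delta_rot=[[0,0,0],[0,0,0],[0,0,0],[0,0,0],[0,0,0],[0,0,0],[0,0,0]])

```text
t: 16.95
tool_pos: [0.5662, 0.2232, 0.2884]
tool_rot: [0.25, 3.021, -0.008]
contact_force: [0.6, -1.3, -2.7]
grip_width: 0.407
grip_force: 60.6
```

```bash
python3 - <<'E'
from h import *
from kin2 import *
np.set_printoptions(precision=4,suppress=True)
o=manip.get_obs();print(o['t'],o['tool_pos'].tolist(),o['tool_rot'].tolist(),o['joints'],o['contact_force'],clear(o['joints']))
q=o['joints']
for t in np.linspace(0,1,8): qq=go(q,o['tool_pos']+t*(np.array([.41,.305,.26])-o['tool_pos']),o['tool_rot'],10);print(round(clear(qq),3),end=' ')
for n in('wrist','scene','side'): cv2.imwrite(f"pics/{n}4.png",snapshot(n)[:,:,::-1])
im=cv2.imread('pics/wrist4.png');B=cv2.imread('pics/scene4.png')[50:220,180:350];C_=cv2.imread('pics/side4.png')[60:300,210:350]
f=lambda x,w:cv2.resize(x,(w,int(x.shape[0]*w/x.shape[1])),interpolation=cv2.INTER_CUBIC)
c=np.zeros((600,800,3),np.uint8)
for im,x,y,w in((im,0,0,450),(B,455,0,345),(C_,0,340,150)):
    g=f(cv2.convertScaleAbs(im,alpha=1.4),w)[:600-y];c[y:y+g.shape[0],x:x+w]=g
cv2.imwrite("pics/v4.png",c)
E
```

```text
16.95 [0.5662403401148517, 0.22316672765394424, 0.28841878585971786] [0.2504421168005238, 3.020845571709377, -0.008419389974081084] [-1.1787  0.4259  0.9558  1.7319 -0.3424  1.0727  1.2727] [ 0.5972 -1.2729 -2.6746] 0.10157510986968764
0.092 0.094 0.097 0.1 0.103 0.107 0.112 0.117
```

View pics/v4.png

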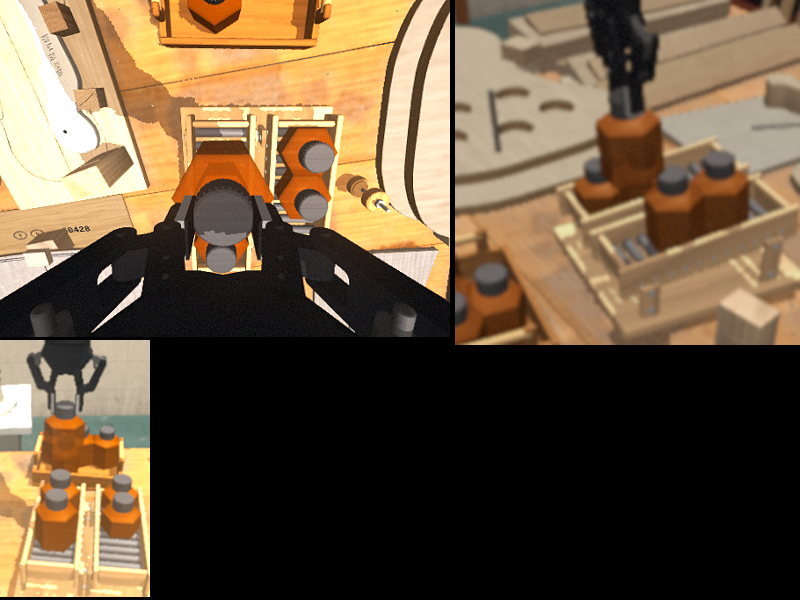

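Wrist and scene panels show tall_1 hanging upright from its cap and clear of the lane, with tall_2 still rolling toward the stop. Next I measure the cap in the hand and work out the rotation.

```bash
python3 - <<'E'
from h import *
np.set_printoptions(precision=4,suppress=True)
o=manip.get_obs();R=Ro.from_rotvec(o['tool_rot']).as_matrix()
im=cv2.imread('pics/wrist4.png');g=cv2.medianBlur(cv2.cvtColor(im,cv2.COLOR_BGR2GRAY),3)
x0,y0=210,195
for p2 in(.5,.3):
    c=cv2.HoughCircles(g[y0:y0+95,x0:x0+90],cv2.HOUGH_GRADIENT_ALT,1,10,param1=60,param2=p2,minRadius=24,maxRadius=42)
    for u in([] if c is None else c[0]):
        px=u[:2]+(x0,y0);d=268.83*18.5/u[2]/1000;r=ray('wrist',px,o);zc=R@np.array(camera_info('wrist')['mount'])[:3,2]
        X=r[0]+r[1]*d/(r[1]@zc);print(px,u[2],'tool frame',R.T@(X-o['tool_pos']))
z=R[:,2];ax=np.cross(z,[0,0,-1]);ang=np.arcsin(np.linalg.norm(ax));print('tilt undo units',np.degrees(ax/np.linalg.norm(ax)*ang)/4,'closing yaw',np.degrees(np.arctan2(R[1,1],R[0,1])))
# lane direction from wrist3: rail edges in the image -> column direction
E
```

```text
[256. 248.] 34.278244 tool frame [-0.0009  0.0014  0.0039]
[256. 248.] 34.331734 tool frame [-0.0008  0.0014  0.0037]
tilt undo units [0.2569 1.4803 0.    ] closing yaw 80.54690602834101
```

>>> arm_command(xyz=[[-0.3,0.15,0],[-0.55,0.3,0],[-0.55,0.3,0],[-0.55,0.3,0],[-0.55,0.3,-0.2],[-0.55,0.3,-0.2],[-0.55,0.3,-0.2],[-0.55,0.3,-0.2],[-0.55,0.3,-0.3],[-0.4,0.15,-0.3],[-0.25,0.1,-0.2],[0,0,0]], delta_rot=[[0.06,0.37,0],[0.06,0.37,0],[0.06,0.37,0],[0.07,0.37,0],[0,0,1],[0,0,1],[0,0,1],[0,0,1],[0,0,1],[0,0,1],[0,0,1],[0,0,0.3]])

```text
t: 18.3
tool_pos: [0.4015, 0.3074, 0.2351]
tool_rot: [0.547, -3.092, 0.001]
contact_force: [-0.1, -0.2, -2.5]
grip_width: 0.408
grip_force: 60.5
```

```bash
python3 - <<'E'
from h import *
from kin2 import *
np.set_printoptions(precision=4,suppress=True)
o=manip.get_obs();R=Ro.from_rotvec(o['tool_rot']).as_matrix();print(o['t'],o['tool_pos'],o['contact_force'],o['joints'],clear(o['joints']),'z',R[:,2],'yaw',np.degrees(np.arctan2(R[1,1],R[0,1])))
for n in('wrist','scene','side'): cv2.imwrite(f"pics/{n}5.png",snapshot(n)[:,:,::-1])
# amber jar silhouette in the side view: mask edges' slope, left/right borders by row
b=cv2.imread('pics/side5.png');hsv=cv2.cvtColor(b,cv2.COLOR_BGR2HSV)
p=o['tool_pos']
for n in('side','scene'):
    im=cv2.imread(f'pics/{n}5.png');hsv=cv2.cvtColor(im,cv2.COLOR_BGR2HSV)
    print(n,'axis px',[proj(n,p-[0,0,h]) for h in(.03,.06,.1)])
    for h in(.035,.05,.065,.08):
        u,v=proj(n,p-[0,0,h]);v=int(round(v));row=(hsv[v,:,1]>150)&(hsv[v,:,2]<190)&(hsv[v,:,0]<16)
        i=j=int(u)
        while row[i-1:i+1].any():i-=1
        while row[j:j+2].any():j+=1
        print(v,i,j,(i+j)/2,u)
E
```

```text
18.3 [0.4015 0.3074 0.2351] [-0.0809 -0.2127 -2.5111] [-1.3944  0.2915  0.8166  1.9504 -0.2507  1.0045  1.4586] 0.12599712490044526 z [-0.0011 -0.0008 -1.    ] yaw 110.06657920133325
side axis px [array([300.1154, 117.9293]), array([299.2689, 129.0746]), array([298.1773, 143.2886])]
120 286 313 299.5 299.9726214207395
125 286 312 299.0 299.5483727255489
131 285 312 298.5 299.13011129463086
136 285 311 298.0 298.71781198071176
scene axis px [array([182.8998, 135.2205]), array([184.5276, 146.5291]), array([186.5969, 160.8623])]
137 168 199 183.5 183.175781516595
143 169 199 184.0 183.99243141931018
148 170 200 185.0 184.7924335766548
154 170 201 185.5 185.57625160392212
```

The held jar is plumb and on the tool axis within a pixel in both outside views. Next, cross-check the packs' positions by image columns in the same two views.

```bash
python3 - <<'E'
from h import *
np.set_printoptions(precision=2,suppress=True)
P=dict(p1=(.3325,.2235),p2=(.3434,.2857),p3=(.3545,.3482),p4=(.3924,.2440))
for n,k in(('scene',0),('side',0)):
    im=cv2.imread(f'pics/{n}{k}.png');hsv=cv2.cvtColor(im,cv2.COLOR_BGR2HSV)
    m=((hsv[...,1]<90)&(hsv[...,2]<125)).astype(np.uint8)
    nn,lab,st,ce=cv2.connectedComponentsWithStats(m)
    for p,(x,y) in P.items():
        u=proj(n,(x,y,.099));l=np.bincount(lab[int(u[1])-4:int(u[1])+5,int(u[0])-4:int(u[0])+5].ravel(),minlength=nn)[1:].argmax()+1
        s=st[l];print(n,p,'pred',u,'blob',ce[l],s,'dcol',s[0]+(s[2]-1)/2-u[0])
    # amber body columns
    for p,(x,y) in P.items():
        o=[]
        for h in(.065,.075):
            u,v=proj(n,(x,y,h));v=int(round(v));row=(hsv[v,:,1]>150)&(hsv[v,:,2]<190)&(hsv[v,:,0]<16);i=j=int(u)
            while row[i-1:i+1].any():i-=1
            while row[j:j+2].any():j+=1
            o.append((v,i,j,round((i+j)/2-u,2)))
        print('  body',p,o)
E
```

```text
scene p1 pred [176.1  201.72] blob [176.93 201.52] [169 194  17  17 230] dcol 0.9003781321222846
scene p2 pred [169.67 185.7 ] blob [167.8  178.27] [157 164  22  29 370] dcol -2.1713169114406696
scene p3 pred [163.95 171.25] blob [167.8  178.27] [157 164  22  29 370] dcol 3.5548588247201565
scene p4 pred [196.45 187.7 ] blob [197.51 186.58] [189 179  17  16 208] dcol 0.5516462139181613
  body p1 [(213, 156, 205, np.float64(2.31)), (210, 177, 177, np.float64(-0.58))]
  body p2 [(197, 171, 171, np.float64(-0.8)), (194, 150, 171, np.float64(-10.68))]
  body p3 [(182, 166, 166, np.float64(-0.09)), (179, 165, 165, np.float64(-0.47))]
  body p4 [(199, 185, 220, np.float64(4.56)), (196, 185, 219, np.float64(4.49))]
side p1 pred [262.56 142.25] blob [424.19  93.45] [  208     0   304   193 20303] dcol 96.94250460047482
side p2 pred [286.14 143.8 ] blob [424.19  93.45] [  208     0   304   193 20303] dcol 73.3593650346628
side p3 pred [310.05 145.45] blob [424.19  93.45] [  208     0   304   193 20303] dcol 49.451384578962234
side p4 pred [272.05 154.19] blob [424.19  93.45] [  208     0   304   193 20303] dcol 87.44573731268412
  body p1 [(153, 248, 264, np.float64(-6.45)), (150, 249, 265, np.float64(-5.48))]
  body p2 [(155, 278, 321, np.float64(13.95)), (151, 285, 285, np.float64(-0.72))]
  body p3 [(156, 278, 321, np.float64(-9.47)), (153, 278, 325, np.float64(-7.78))]
  body p4 [(165, 246, 321, np.float64(11.77)), (162, 271, 271, np.float64(-0.83))]
```

>>> arm_command(xyz=[[0.13,0.02,0],[0,0,-0.4],[0,0,-0.4],[0,0,-0.3],[0,0,-0.3],[0,0,-0.2],[0,0,-0.2],[0,0,-0.2],[0,0,0]], delta_rot=[[0,0,0],[0,0,0],[0,0,0],[0,0,0],[0,0,0],[0,0,0],[0,0,0],[0,0,0],[0,0,0]])

```text
t: 19.35
tool_pos: [0.4077, 0.307, 0.1756]
tool_rot: [-0.538, 3.095, -0.001]
contact_force: [-0.8, -0.7, -2.6]
grip_width: 0.408
grip_force: 60.5
```

>>> arm_command(xyz=[[-0.03,0.02,-0.3],[0,0,-0.3],[0,0,-0.3],[0,0,-0.3],[0,0,-0.3],[0,0,-0.2],[0,0,0]], delta_rot=[[0,0,0],[0,0,0],[0,0,0],[0,0,0],[0,0,0],[0,0,0],[0,0,0]])

```text
t: 20.05
tool_pos: [0.4066, 0.3073, 0.1242]
tool_rot: [-0.538, 3.095, -0.002]
contact_force: [-0.6, -0.3, -2.6]
grip_width: 0.407
grip_force: 60.5
```

>>> arm_command(xyz=[[0,0,-0.1],[0,0,-0.1],[0,0,-0.1],[0,0,-0.05],[0,0,0]], delta_rot=[[0,0,0],[0,0,0],[0,0,0],[0,0,0],[0,0,0]])

```text
t: 20.55
tool_pos: [0.407, 0.3078, 0.1146]
tool_rot: [-0.538, 3.094, -0.001]
contact_force: [-0.2, 0.1, -2.7]
grip_width: 0.407
grip_force: 60.5
```

>>> arm_command(xyz=[[0,0,-0.07],[0,0,-0.07],[0,0,0]], delta_rot=[[0,0,0],[0,0,0],[0,0,0]])

```text
t: 20.85
tool_pos: [0.407, 0.3078, 0.1104]
tool_rot: [-0.538, 3.094, -0.001]
contact_force: [-0.0, 0.3, -3.3]
grip_width: 0.408
grip_force: 60.4
```

>>> arm_command(xyz=[[0,0,-0.07],[0,0,0]], delta_rot=[[0,0,0],[0,0,0]])

```text
t: 21.05
tool_pos: [0.407, 0.3078, 0.1083]
tool_rot: [-0.538, 3.094, -0.001]
contact_force: [-0.2, -0.9, -3.0]
grip_width: 0.408
grip_force: 60.5
```

>>> arm_command(xyz=[[-0.03,0,0],[-0.04,0,0],[0,0,0]], delta_rot=[[0,0,0],[0,0,0],[0,0,0]])

```text
t: 21.35
tool_pos: [0.4058, 0.3077, 0.1088]
tool_rot: [-0.537, 3.092, -0.0]
contact_force: [2.6, -0.9, -1.0]
grip_width: 0.406
grip_force: 60.5
```

>>> arm_command(xyz=[[-0.02,-0.01,-0.04],[-0.02,-0.01,-0.04],[0,0,0]], delta_rot=[[0,0,0],[0,0,0],[0,0,0]])

```text
t: 21.65
tool_pos: [0.4051, 0.3072, 0.1066]
tool_rot: [-0.537, 3.092, 0.0]
contact_force: [4.3, -1.7, 3.3]
grip_width: 0.41
grip_force: 61.0
```

>>> arm_command(xyz=[[-0.03,-0.02,-0.02],[-0.02,-0.03,0],[0,0,0]], delta_rot=[[0,0,0],[0,0,0],[0,0,0]])

```text
t: 21.95
tool_pos: [0.4047, 0.3069, 0.1068]
tool_rot: [-0.536, 3.089, 0.003]
contact_force: [5.1, -1.0, 5.4]
grip_width: 0.406
grip_force: 61.3
```

```bash
python3 - <<'E'
from h import *
np.set_printoptions(precision=4,suppress=True)
o=manip.get_obs();print(o['t'],o['tool_pos'],o['tool_rot'],o['contact_force'],o['moment'])
np.save('w6.npy',[o['tool_pos'],o['tool_rot']])
for n in('wrist','scene','side'): cv2.imwrite(f"pics/{n}6.png",snapshot(n)[:,:,::-1])
im=cv2.imread('pics/wrist6.png');g=cv2.medianBlur(cv2.cvtColor(im,cv2.COLOR_BGR2GRAY),3)
for p in((.3434,.2857),(.3545,.3482),(.3924,.244),(.4036,.3072)): print(proj('wrist',(*p,.110),o))
c=cv2.HoughCircles(g,cv2.HOUGH_GRADIENT_ALT,1,20,param1=60,param2=.5,minRadius=20,maxRadius=45)
R=Ro.from_rotvec(o['tool_rot']).as_matrix()
for u in c[0]: print(u,plane(ray('wrist',u[:2],o),.11))
E
```

```text
21.95 [0.4047 0.3069 0.1068] [-0.5362  3.0892  0.0029] [ 5.109  -0.9636  5.398 ] [-0.1596 -1.3604 -0.0497]
[254.0495 121.8828]
[369.1849 189.6238]
[137.6663 190.9911]
[254.0058 250.9364]
[252.     118.      39.8523] [0.3421 0.2843 0.11  ]
[369.    188.     36.923] [0.3538 0.3478 0.11  ]
[253.    246.     32.797] [0.4012 0.3058 0.11  ]
[142.     187.      40.5356] [0.3898 0.2455 0.11  ]
[118.      50.      39.0158] [0.3353 0.2225 0.11  ]
[253.     246.      41.5411] [0.4012 0.3058 0.11  ]
[187.      60.      30.2891] [0.3292 0.2505 0.11  ]
[176.     171.      37.6991] [0.3768 0.2587 0.11  ]
[ 74.     148.      24.7666] [0.3821 0.2121 0.11  ]
[241.      92.      33.0388] [0.3335 0.2761 0.11  ]
[ 89.     115.      24.0197] [0.3654 0.2159 0.11  ]
```

>>> arm_command(xyz=[[0,0,0],[0,0,0],[0,0,0],[0,0,0]], delta_rot=[[0,0,0],[0,0,0],[0,0,0],[0,0,0]], claw=105)

```text
t: 22.5
tool_pos: [0.4015, 0.3058, 0.1051]
tool_rot: [-0.539, 3.095, -0.001]
contact_force: [-0.2, 0.1, 0.3]
grip_width: 0.585
grip_force: 0.0
```

>>> arm_command(xyz=[[0,0,0.2],[0,0,0.3],[0,0,0.5],[0,0,0.7],[0,0,0.7],[0,0,0.7],[0,0,0.7],[0,0,0]], delta_rot=[[0,0,0],[0,0,0],[0,0,0],[0,0,0],[0,0,0],[0,0,0],[0,0,0],[0,0,0]])

```text
t: 23.3
tool_pos: [0.4042, 0.3069, 0.2233]
tool_rot: [-0.537, 3.089, 0.006]
contact_force: [1.1, 0.3, 0.6]
grip_width: 0.586
grip_force: 0.0
```

```bash
python3 - <<'E'
from h import *
np.set_printoptions(precision=4,suppress=True)
o=manip.get_obs();print(o['t'],o['tool_pos'],o['contact_force'])
np.save('w7.npy',[o['tool_pos'],o['tool_rot']])
I={n:snapshot(n)[:,:,::-1] for n in('wrist','scene','side')}
for n in I: cv2.imwrite(f"pics/{n}7.png",I[n])
f=lambda x,w:cv2.resize(x,(w,int(x.shape[0]*w/x.shape[1])),interpolation=cv2.INTER_CUBIC)
c=np.zeros((600,800,3),np.uint8)
for im,x,y,w in((I['wrist'],0,0,512),(I['scene'][115:250,140:350],0,390,327),(I['side'][125:325,215:365],515,0,285)):
    g=f(cv2.convertScaleAbs(np.ascontiguousarray(im),alpha=1.5),w)[:600-y];c[y:y+g.shape[0],x:x+w]=g
cv2.imwrite("pics/v7.png",c)
im=cv2.imread('pics/wrist7.png');g=cv2.medianBlur(cv2.cvtColor(im,cv2.COLOR_BGR2GRAY),3)
for k,p in dict(p2=(.343,.285),p3=(.3545,.348),p4=(.3915,.2445),t1=(.4045,.3072)).items():
    u=proj('wrist',(*p,.11),o);x,y=(u-35).astype(int);x=max(x,0);y=max(y,0)
    h=cv2.HoughCircles(g[y:y+70,x:x+70],cv2.HOUGH_GRADIENT_ALT,1,5,param1=60,param2=.4,minRadius=13,maxRadius=26)
    print(k,u,'' if h is None else [(v+[x,y,0],plane(ray('wrist',v[:2]+[x,y],o),.11)) for v in h[0][:2]])
E
```

```text
23.3 [0.4042 0.3069 0.2233] [1.1202 0.2889 0.561 ]
p2 [252.6791 119.3825] [(array([260.    , 129.    ,  19.9844]), array([0.3485, 0.2937, 0.11  ])), (array([251.   , 120.   ,  20.191]), array([0.344 , 0.2838, 0.11  ]))]
p3 [314.4847 156.3011] [(array([314.    , 158.    ,  20.8954]), array([0.3561, 0.3482, 0.11  ])), (array([302.    , 136.    ,  19.3921]), array([0.3417, 0.3306, 0.11  ]))]
p4 [191.9766 156.3722] [(array([191.    , 156.    ,  20.6899]), array([0.3915, 0.2436, 0.11  ]))]
t1 [252.9705 192.1395] [(array([252.   , 190.   ,  19.583]), array([0.4029, 0.3057, 0.11  ]))]
```

View pics/v7.png

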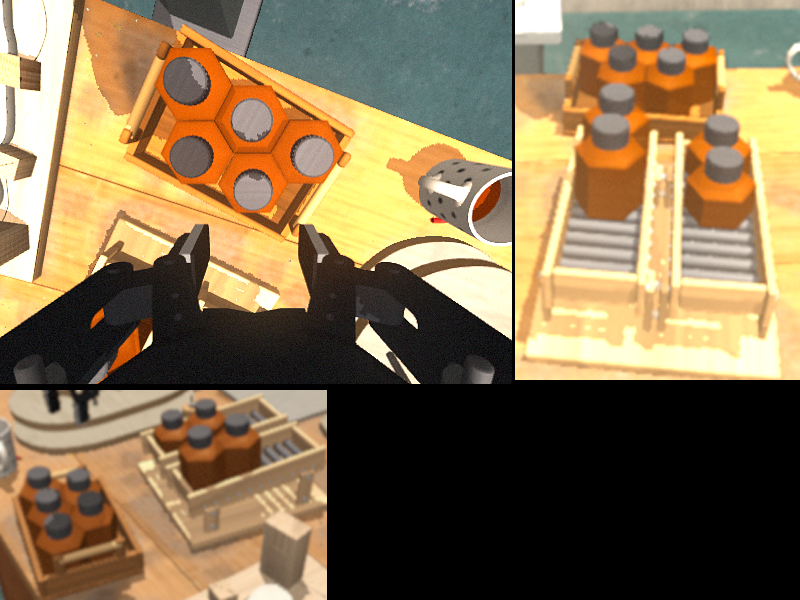

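The last view shows tall_1 standing closed up in the notch. Its cap is at wrist (252,190), and spacings to p2, p3 and p4 are about 63 mm at the same scale as touching neighbours. Tall_2 and tall_3 have rolled down to the stop.

```bash
python3 -c "
from workcell import manip
print(manip.job_done())"
```

```text
the job is handed in; nothing more can be done
None
```

I handed the job in at about 23 s of robot time. The last pictures show tall_1 upright in the tray's empty place, with its sides closed against its three neighbours, and tall_2 and tall_3 rolled down the lane. No verdict came back.

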